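# Load a standard resistor into the air bath

## Task

Load the standard resistor into the air bath. First stand it upright on the bench and let go of it, so that the bath is not left open for long; then pull the stiff shutter back until its edge lies over the middle of the divider between the two bays, so that the first bay is clear while the second bay stays covered throughout; then take the resistor by its top handle and lower it, without ever dropping it, to stand upright on the floor of the open bay. Leave the shutter at that setting, and leave the other things on the bench where they lie.

Things in the scene. Friction and masses are not known exactly. Their poses are not given: they have to be found in the camera images.
- bath: Air bath: cream bench cabinet, fixed, 190 (x) by 390 (y) by 150 mm high; grey panel with display on its -x face. Origin: centre of the underside, z up. In its deck, 150 mm up, two open bays in a row along y, each 150 (x) by 110 (y), 140 mm deep: first bay y -179 to -69, second y -45 to 65 mm; closed compartment beyond, y 65 to 195. Shutter guide rails at x +-73 to +-89, 11 mm above the deck.
- bay (a point): Centre of the floor of the first bay, the one the shutter uncovers first: 10 mm above the bench. Axes parallel to the bath's.
- divider (a point): Middle of the top of the divider between the two bays: 24 mm wide along y, flush with the deck, 150 mm above the bench. Axes parallel to the bath's.
- shutter (a joint): Travel of the shutter (m) along the bath's +y: 0 fully shut over both bays; starts 0 to 25 mm open. Stays where it is left; sliding it takes a steady 13 N or so. Its edge is over the middle of the divider at 0.132, over the divider's first-bay side at 0.120 and its second-bay side at 0.144. End stop at 0.240.
- shutter_handle (a point): Centre of the shutter's handle: a round dark steel bar 13 mm thick, 90 mm between its two legs' axes, across the travel (along the bath's x), 40 mm above the deck, 34 mm above the shutter's upper face; free beneath and on both sides. It is 50 mm from the shutter's +y end. Axes parallel to the bath's.
- shutter_edge (a point): Middle of the shutter's -y edge, on its upper face (6 mm above the deck); this edge uncovers the first bay. The shutter is an aluminium plate 154 mm (x) by 266 mm (y), 5 mm thick.
- resistor: Standard resistor, 0.4 to 0.65 kg: grey metal box 76 (its x) by 54 (y) by 100 mm (z) with a black top plate. Origin: centre of the underside (plain end); z runs to the top. Four brass posts, 16 mm tall, on top at x +-30, y +-17 mm. Starts lying on its side: z level, x vertical, 54 mm width level; its weight is about 53 mm from the underside. The bench between it and the robot is clear.
- resistor_handle (a point): Centre of the resistor's lifting handle: a flat steel bar on two legs on the top, 44 mm long (along the resistor's x), 12 mm wide (y), 10 mm thick (z), its centre 130 mm above the underside and 30 mm above the top plate. Open in the middle beneath, between legs 28 mm apart.
- meter: Bystander: a dark hand-held meter lying on the bench, 165 by 78 by 37 mm; origin at the centre of its underside.
- screwdriver: Bystander: a screwdriver lying on the bench, 190 mm long.
- case: Bystander: a small closed wooden case, 122 by 76 by 64 mm; origin at the centre of its underside.
Not all that is in view belongs to the job. Leave any orange or turquoise look-alike of the resistor alone.

How it is judged:
On the way, in this order (a step that is already met when the one before it is completed fails the run):
1. the resistor stands upright on the bench, let go (angle between resistor's own z axis and vertical below 0.06 rad and height (world z) of resistor below 0.006 m and height (world z) of resistor_handle above 0.12 m and contact force between resistor and the arm below 0.2 N and contact force between resistor and the fingers below 0.2 N and linear speed of resistor below 0.03 m/s), for 0.3 s.
2. the shutter is pulled back with its edge over the divider, while the resistor still stands on the bench (value of joint shutter between 0.123 and 0.141 m and velocity of joint shutter below 0.01 m/s and height (world z) of resistor below 0.006 m and height (world z) of resistor_handle above 0.12 m), for 0.3 s.
At the end, for the whole second after the job is handed in: The resistor stands upright (within 0.06 rad) and at rest on the floor of the first bay, and the shutter's edge lies over the divider, within 9 mm of its middle (value of joint shutter between 0.123 and 0.141 m and angle between resistor's own z axis and vertical below 0.06 rad and height (world z) of resistor_handle above 0.13 m and z of resistor in the frame of bay below 0.005 m and x of resistor in the frame of bay between -0.05 and 0.05 m and y of resistor in the frame of bay between -0.03 and 0.03 m and linear speed of resistor below 0.02 m/s); the robot touches nothing.
It fails at once if the second bay is uncovered (shutter travel over 0.145) (value of joint shutter above 0.145 m).
It fails at once if the resistor is dropped or knocked over (over 0.6 m/s while the fingers do not hold it) (linear speed of resistor above 0.6 m/s and contact force between resistor and the fingers below 0.1 N).
It fails at once if the meter is moved over 30 mm (distance of meter from where it was at the start of the episode above 0.03 m).
It fails at once if the screwdriver is moved over 30 mm (distance of screwdriver from where it was at the start of the episode above 0.03 m).
It fails at once if the case is moved over 30 mm (distance of case from where it was at the start of the episode above 0.03 m).
It also fails if it takes over 72 s, if anything falls off the work surface, if the arm or the gripper's body presses on something with over 40 N, if the wrist force passes 120 N, or if a joint passes its speed limit or range.

## Robot

A 6-joint arm with a two-finger parallel gripper is mounted at the origin on the work surface. World frame = base frame: x ahead of the robot, y to its left, z up, the work surface at z = 0. Lengths are in m, angles in rad, forces in N, time in s.
With the tool pointing down it reaches from about 0.225 to 0.875 m from the base axis. Payload 3.4 kg.
Tool frame: the origin (TCP) lies midway between the tips of the shut fingers; the grasp point (between the pads) lies 19 mm behind it (manip.tcp_to_grasp is the distance from the TCP to the grasp point, in m); x points along the fingers, y is the direction in which the jaws open and shut, and the axes are right-handed (so a half turn about x gives the same grasp; the last joint's range is limited). The gripper opens to 85 mm and grips with 20 to 120 N. Pads are 22 mm wide; open, the fingers measure 114 mm over their backs; the gripper's body (76 mm by 85 mm) begins 54 mm behind the grasp point. The pads swing forward as they close: fully open they stand 13 mm farther back than shut.
Start: joints at [-1.283, 0.276, 1.505, -0, 1.361, -0.121], TCP at [0.229, -0.528, 0.201] pointing down, gripper open.
Joint ranges: [-2.89, 2.89], [-0.75, 2.08], [0.22, 2.7], [-1.18, 4.32], [0.11, 2.71], [-2.7, 2.7]. Speed limits (rad/s): [2.57, 2.57, 3.14, 3.14, 3.14, 3.14].

## Interface

Orientations are given as a unit quaternion [w, x, y, z].
In Python, from rig import readout, eyes, job, manip gives the robot as it stands. The module is installed in compiled form; this text tells all that it offers.
- The arm moves only by the tool carry_out, never from a script. Its argument "deltas" is one flat list of numbers, 7 for each row, row after row: the shift along the tool's x, y, z scaled (see below), then the turn, a rotation vector about the tool's x, y, z scaled (see below), then the opening, from -1 (shut) to 1 (fully open). In form: [dx, dy, dz, ax, ay, az, grip, dx, dy, dz, ax, ay, az, grip, ...]. A call has 1 to 10 rows; each row shifts and turns the commanded pose from where the row before left it, along the tool's axes as they then stand; what a row does not reach is not made up. The controller multiplies each number of a shift by 60 mm and each number of a turn by 4 degrees. A row lasts 1/8 s, in which the tool goes at most 62.5 mm and 10.7 degrees, less where a joint would pass 70% of its speed; a pose out of reach is approached as far as the arm can. A call with a number of a shift or a turn outside -1 to 1 is refused whole. A call with a gripper value outside its range is refused whole. The fingers move at their own pace and stop on an object; "newtons" is the grip in N (left out, the last holds). Time passes only in rows, so rows that do not move let the fingers close. It gives the time, the measured TCP pose, the force and the opening at its end, in the units of the state.
- readout.get_state(): the state, without advancing time (a new reading comes with each control period).
- eyes.get_image(name): name is "scene" or "top"; returns a dict with "color" (480x640x3 uint8, red, green, blue), "z_map" (480x640 float32, m along the optical axis (not along the pixel's ray), 0 where there is no reading), "mtx" (3x3 intrinsics, pixels), "origin" and "orientation" of the camera in the world. Camera axes: x right, y down, z forward; pixel columns grow to the right and rows downward; lengths in m; the calibration is good to about 2 mm. A picture is of the moment at which its call begins.
- job.sign_off(): hands the job in, once; it reports no verdict.
The state is a dict: "clock": time; "qpos": joint angles; "qd": joint speeds; "effort": joint torques, N m; "position": TCP position; "ee_rot": TCP orientation; "contact_force": force on the tool from outside, world axes, zero at the start; "moment": the same for the moment, N m; "width": finger opening in m.
Only numpy, scipy, OpenCV 4.12 (cv2) and the standard library are available. Lean on these libraries where they do the work, as an engineer would, in place of code of your own. Each camera call takes 0.05 s, during which the arm holds its last target.

## Working session

There is one attempt and no reset: what is moved stays moved. The work goes in short steps, Python scripts to look and compute and a tool call to move; the robot and the scene stay as the last step left them, time stands still between calls to the robot, and variables do not carry over. Pictures are saved under pics/ and viewed, and the job is handed in when it is done.

Besides the shell and the picture viewer there is one more tool, called after "Request:" as name(argument=value, ...) on one line, values as JSON. carry_out: Moves the arm, as the interface text tells. Its arguments: {"type":"object","properties":{"deltas":{"type":"array"},"newtons":{"type":"number"}},"required":["deltas"]}

```bash
mkdir -p pics
cat > h.py <<'E'
import numpy as np, cv2
from scipy.spatial.transform import Rotation as R
from rig import readout, eyes, job, manip
def q2R(q): return R.from_quat([q[1],q[2],q[3],q[0]]).as_matrix()
def grab(n,tag):
    im=eyes.get_image(n); np.savez(f'pics/{tag}.npz',**{k:np.array(v) for k,v in im.items()})
    cv2.imwrite(f'pics/{tag}.png',im['color'][:,:,::-1]); return im
def load(tag): return dict(np.load(f'pics/{tag}.npz'))
def world(im):
    z=im['z_map']; K=im['mtx']; v,u=np.mgrid[:480,:640]
    P=np.stack([(u-K[0,2])/K[0,0]*z,(v-K[1,2])/K[1,1]*z,z],-1)
    W=P@q2R(im['orientation']).T+im['origin']; W[z==0]=np.nan; return W
E
python3 - <<'E'
from h import *
for n in('scene','top'):
    im=grab(n,n+'0'); print(n,im['origin'],im['orientation'],im['mtx'])
print(readout.get_state(), manip.tcp_to_grasp)
E
```

```text
scene [1.29203373 0.1478601  1.35078834] [-0.18736283  0.58948836  0.75193944 -0.22800377] [[594.62003932   0.         320.17809232]
 [  0.         594.62003932 237.78861392]
 [  0.           0.           1.        ]]
top [ 0.23225435 -0.02524137  1.65696238] [ 0.05806115 -0.69451562  0.71498641 -0.05542011] [[577.88583878   0.         321.93347909]
 [  0.         577.88583878 241.0577279 ]
 [  0.           0.           1.        ]]
{'clock': 0.1, 'qpos': array([-1.28300808e+00,  2.76527536e-01,  1.50603086e+00, -1.62322695e-05,
        1.36069878e+00, -1.21011369e-01]), 'qd': array([-1.86862451e-04, -1.47715592e-03, -2.86995811e-03, -2.08338635e-05,
        1.93223934e-04, -3.20260480e-04]), 'effort': array([ 2.03035364e-03, -4.17700088e+01, -2.46402848e+01,  2.08289080e-04,
        5.83418921e-03, -1.36067302e-05]), 'position': array([ 0.22839784, -0.52711094,  0.20001896]), 'ee_rot': array([-0.14294332, -0.69233184, -0.14411529,  0.69244106]), 'contact_force': array([-0.34756921, -0.39012241,  0.62041391]), 'moment': array([ 0.03347651, -0.00720282, -0.04088243]), 'width': 0.08527274105169069} 0.0187
```

View pics/scene0.png

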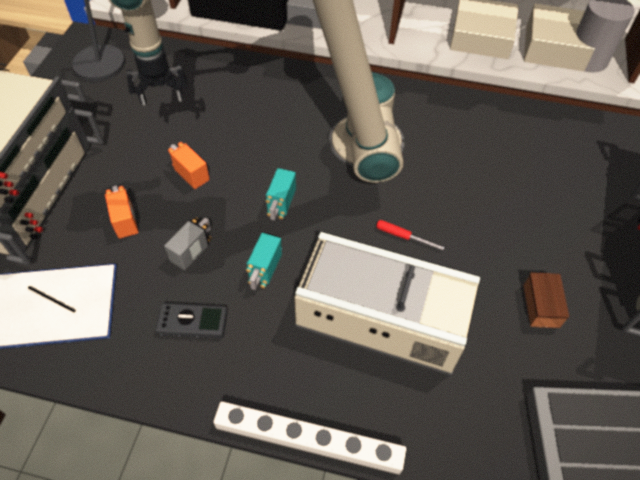

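View pics/top0.png

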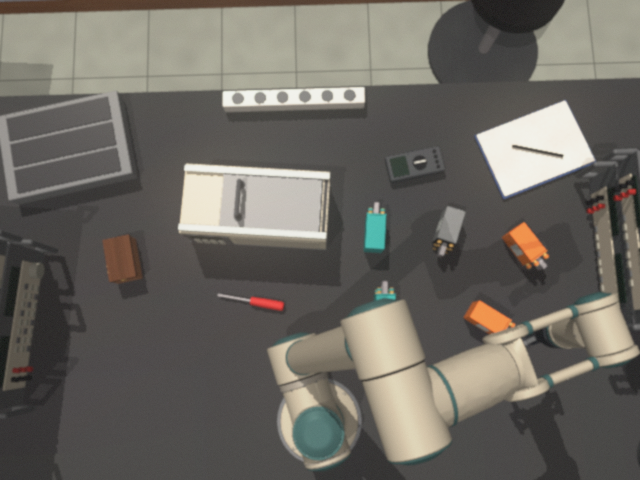

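The grey resistor is at top px (449,230) and scene px (187,243), with its handle end toward the robot. The bath is at top px (255,205) with its first bay on the right. Next I'll measure both.

Run:
```python
from h import *
t=load('top0'); s=load('scene0'); Wt=world(t); Ws=world(s)
for nm,pts,W in(('top',[(449,225),(240,200),(205,200),(280,200),(185,170),(327,175),(328,240),(182,235),(415,162),(122,258),(265,304),(440,300)],Wt),('scene',[(187,243),(405,287),(450,300),(350,270),(190,320),(100,250)],Ws)):
    for p in pts: print(nm,p,np.round(W[p[1],p[0]],3))
crop=t['color'][120:280,160:480,::-1]
cv2.imwrite('pics/tc1.png',cv2.resize(t['color'][190:270,400:500,::-1],(800,640),interpolation=cv2.INTER_CUBIC)[:600])
cv2.imwrite('pics/sc1.png',cv2.resize(s['color'][205:280,150:230,::-1],(640,600),interpolation=cv2.INTER_CUBIC))
# resistor top face
m=(Wt[...,2]>.06)&(Wt[...,2]<.09); m[:, :420]=0; m[:,480:]=0; m[:190]=0;m[270:]=0
p=Wt[m]; print(len(p), np.median(p[:,2])); r=cv2.minAreaRect(p[:,:2].astype(np.float32)*1000); print(r, cv2.boxPoints(r))
```

```text
top (449, 225) [ 0.523 -0.377  0.079]
top (240, 200) [0.593 0.192 0.155]
top (205, 200) [0.596 0.286 0.153]
top (280, 200) [0.591 0.086 0.152]
top (185, 170) [0.679 0.339 0.158]
top (327, 175) [ 0.653 -0.042  0.163]
top (328, 240) [ 0.504 -0.041 -0.006]
top (182, 235) [0.507 0.351 0.134]
top (415, 162) [ 0.72  -0.3    0.035]
top (122, 258) [0.459 0.536 0.062]
top (265, 304) [0.322 0.142 0.028]
top (440, 300) [ 0.321 -0.355  0.   ]
scene (187, 243) [ 0.539 -0.37   0.072]
scene (405, 287) [0.606 0.192 0.196]
scene (450, 300) [0.586 0.299 0.149]
scene (350, 270) [0.569 0.061 0.158]
scene (190, 320) [ 0.729 -0.297  0.037]
scene (100, 250) [ 0.577 -0.616  0.004]
788 0.07357016480252454
((506.58782958984375, -376.0534362792969), (56.02065658569336, 135.33587646484375), 70.0102310180664) [[ 433.42123 -379.2438 ]
 [ 560.60364 -425.5087 ]
 [ 579.7544  -372.86307]
 [ 452.57202 -326.59818]]
```

Run:
```python
from h import *
s=load('scene0'); Ws=world(s);t=load('top0');Wt=world(t)
# bath from top and scene: points z .14-.175
for n,W,b in(('t',Wt,(150,160,340,250)),('s',Ws,(285,225,485,375))):
    x0,y0,x1,y1=b; sub=W[y0:y1,x0:x1].reshape(-1,3); sub=sub[(sub[:,2]>.13)&(sub[:,2]<.18)]
    r=cv2.minAreaRect(sub[:,:2].astype(np.float32)*1000); print(n,len(sub),r); 
    print(np.histogram(sub[:,2],bins=np.arange(.13,.181,.005)))
    h=W[y0:y1,x0:x1].reshape(-1,3); h=h[(h[:,2]>.182)&(h[:,2]<.21)]; print('handle',len(h), cv2.minAreaRect(h[:,:2].astype(np.float32)*1000) if len(h)>5 else '', h[:,2].max() if len(h) else '')
x=cv2.resize(t['color'][155:255,170:345,::-1],(788,450),interpolation=cv2.INTER_CUBIC); cv2.imwrite('pics/tc2.png',x)
# resistor all points in scene
for n,W,b in(('t',Wt,(420,190,480,270)),('s',Ws,(155,205,225,275))):
    x0,y0,x1,y1=b; sub=W[y0:y1,x0:x1].reshape(-1,3); sub=sub[sub[:,2]>.065]
    print(n,len(sub),cv2.minAreaRect(sub[:,:2].astype(np.float32)*1000),np.percentile(sub[:,2],[5,50,95]))
```

```text
t 10018 ((586.0031127929688, 155.84632873535156), (391.33966064453125, 196.3191680908203), 84.97486114501953)
(array([  81,   87,  576, 2089, 3564, 2719,  831,   62,    6,    3]), array([0.13 , 0.135, 0.14 , 0.145, 0.15 , 0.155, 0.16 , 0.165, 0.17 ,
       0.175, 0.18 ]))
handle 193 ((590.1264038085938, 194.75906372070312), (14.115076065063477, 100.7370376586914), 84.80329895019531) 0.20126741953897564
s 12648 ((590.6759643554688, 155.00233459472656), (390.82073974609375, 192.60096740722656), 84.96192932128906)
(array([ 169,  170,  207, 1019, 3400, 4809, 2509,  351,    8,    6]), array([0.13 , 0.135, 0.14 , 0.145, 0.15 , 0.155, 0.16 , 0.165, 0.17 ,
       0.175, 0.18 ]))
handle 236 ((593.900390625, 195.4512481689453), (12.96242904663086, 103.80553436279297), 84.82272338867188) 0.204718414174347
t 751 ((506.58319091796875, -376.2418212890625), (55.39983367919922, 135.49281311035156), 69.70771026611328) [0.06712377 0.0737574  0.07978393]
s 823 ((512.3989868164062, -376.4766845703125), (58.50655746459961, 128.47511291503906), 70.44879913330078) [0.06844679 0.07624811 0.08130645]
```

View pics/tc1.png

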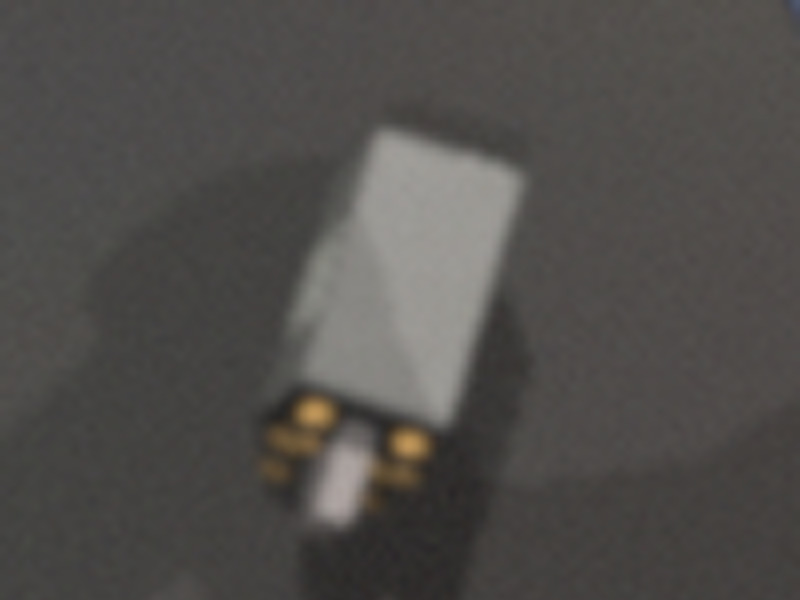

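View pics/sc1.png

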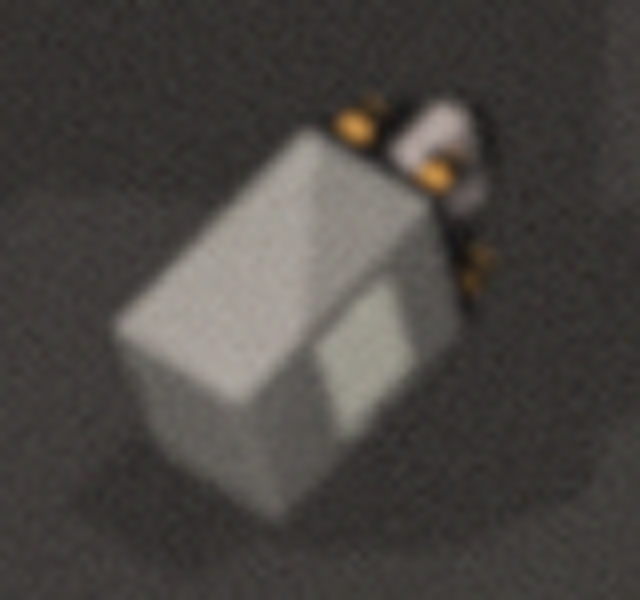

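View pics/tc2.png

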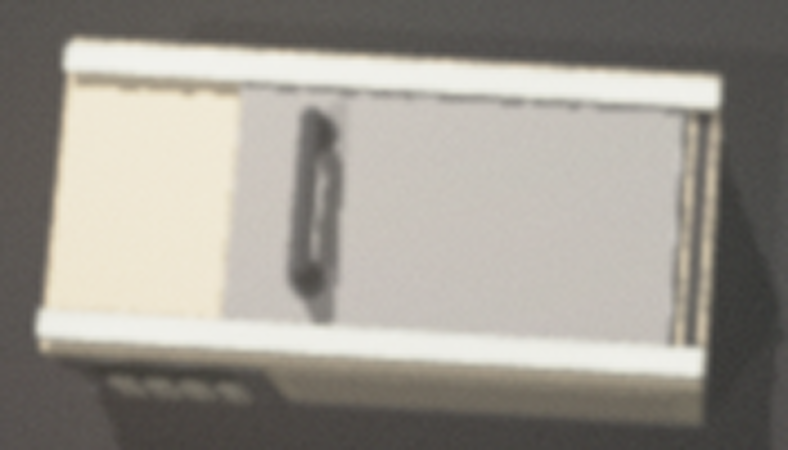

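```bash
cat >> h.py <<'E'
def onplane(im,u,v,z):
    K=im['mtx']; d=q2R(im['orientation'])@np.array([(u-K[0,2])/K[0,0],(v-K[1,2])/K[1,1],1]); o=im['origin']
    return o+d*(z-o[2])/d[2]
E
python3 - <<'E'
from h import *
t=load('top0'); s=load('scene0')
print('top corners z.076'); 
T=[onplane(t,400+a/8-.5+.06,190+b/8-.44,.076) for a,b in[(380,128),(525,178),(450,425),(305,385)]]
print(np.round(T,4))
S=[onplane(s,150+a/8-.44,205+b/8-.44,.076) for a,b in[(312,128),(117,328),(240,402),(430,205)]]
print(np.round(S,4))
# expected order S: topend-left?, 
print('handle end top @ z.06', onplane(t,400+332/8,190+510/8,.06), onplane(t,400+345/8,190+455/8,.06))
print('handle scene @.06', onplane(s,150+440/8,205+110/8,.06))
st=readout.get_state(); print(q2R(st['ee_rot']))
for p in [T,S]:
  p=np.array(p); print([round(float(np.linalg.norm(p[i,:2]-p[(i+1)%4,:2])),4) for i in range(4)])
E
```

```text
top corners z.076
[[ 0.5787 -0.3755  0.076 ]
 [ 0.5594 -0.4249  0.076 ]
 [ 0.473  -0.3931  0.076 ]
 [ 0.4885 -0.3438  0.076 ]]
[[ 0.4732 -0.3903  0.076 ]
 [ 0.5629 -0.4226  0.076 ]
 [ 0.5798 -0.3742  0.076 ]
 [ 0.493  -0.3421  0.076 ]]
handle end top @ z.06 [ 0.44546702 -0.35493786  0.06      ] [ 0.46467917 -0.36065927  0.06      ]
handle scene @.06 [ 0.44653723 -0.35664754  0.06      ]
[[-4.87667256e-04  3.97510854e-01 -9.17597343e-01]
 [ 1.59156092e-03 -9.17595981e-01 -3.97511110e-01]
 [-9.99998615e-01 -1.65426522e-03 -1.85181225e-04]]
[0.053, 0.092, 0.0516, 0.0956]
[0.0953, 0.0512, 0.0925, 0.0522]
```

Request:
carry_out(deltas=[0,-0.366,-0.758,0,0,0,1,0,-0.366,-0.758,0,0,0,1,0,-0.366,-0.758,0,0,0,1,0,-0.366,-0.758,0,0,0,1,0,-0.366,-0.758,0,0,0,1,0,0,0,0,0,0,1])

```text
clock: 0.85
position: [0.3951, -0.3336, 0.2005]
ee_rot: [0.145, 0.692, 0.146, -0.692]
contact_force: [-0.3, -0.4, -0.3]
width: 0.0853
```

Request:
carry_out(deltas=[0,0,0,1,0,0,1,0,0,0,1,0,0,1,0,0,0,1,0,0,1,0,0,0,1,0,0,1,0,0,0,1,0,0,1,0,0,0,1,0,0,1,0,0,0,1,0,0,1,0,0,0,1,0,0,1,0,0,0,1,0,0,1,0,0,0,1,0,0,1])

```text
clock: 2.1
position: [0.3926, -0.3375, 0.2005]
ee_rot: [0.103, -0.699, 0.103, 0.7]
contact_force: [-0.4, 0.1, 1.1]
width: 0.0851
```

Request:
carry_out(deltas=[0,0,0,0.8,0,0,1,0,0,0,0,0.9,0,1,0,0,0,0,0.9,0,1,0,0,0,0,0.9,0,1,0,0,0,0,0.9,0,1,0,0,0,0,0.9,0,1,0,0,0,0,0,0,1])

```text
clock: 2.98
position: [0.3916, -0.3365, 0.2002]
ee_rot: [-0.102, 0.796, -0.14, -0.58]
contact_force: [-0.5, -0.9, 0.3]
width: 0.0857
```

```bash
cat >> h.py <<'E'
def stt(): 
    st=readout.get_state(); Rm=q2R(st['ee_rot']); p=st['position']
    print('t',round(st['clock'],2),'q',np.round(st['qpos'],3),'p',np.round(p,4),'w',round(st['width'],4),'F',np.round(st['contact_force'],1)); print(np.round(Rm,3)); return st,p,Rm
def need(ptgt,Rtgt=None):
    st,p,Rm=stt(); print('shift tool units(60mm)',np.round(Rm.T@(np.array(ptgt)-p)/.06,3))
    if Rtgt is not None: print('turn units(4deg)',np.round(np.degrees(R.from_matrix(Rm.T@Rtgt).as_rotvec())/4,3))
def frame(xt,yt):
    xt=np.array(xt)/np.linalg.norm(xt); yt=np.array(yt)-np.dot(yt,xt)*xt; yt/=np.linalg.norm(yt); return np.stack([xt,yt,np.cross(xt,yt)],1)
E
python3 - <<'E'
from h import *
stt()
E
```

```text
t 2.98 q [-0.989  0.03   1.862  0.219  1.008  0.835] p [ 0.3916 -0.3365  0.2002] w 0.0857 F [-0.5 -0.9  0.3]
[[ 0.289 -0.341 -0.895]
 [-0.104 -0.94   0.324]
 [-0.952 -0.    -0.307]]
```

Request:
carry_out(deltas=[0,0,0,0,0.9,0,1,0,0,0,0,0.9,0,1,0,0,0,0,0.9,0,1,0,0,0,0,0.9,0,1,0,0,0,0,0.9,0,1,0,0,0,0,0.9,0,1,0,0,0,0,0.9,0,1,0,0,0,0,0.45,0,1,0,0,0,0,0,0,1])

```text
clock: 4.1
position: [0.3931, -0.337, 0.2003]
ee_rot: [-0.067, 0.91, -0.159, -0.377]
contact_force: [0.3, -0.5, -0.5]
width: 0.0852
```

Run:
```python
from h import *
d=np.array([.9405,-.340,0]); yt=np.array([-.340,-.9405,0]); Rg=frame(.7071*d+[0,0,-.7071],yt)
np.save('Rg.npy',Rg)
H=np.array([.4475,-.3555,.038]); print('grasp',H+.0187*Rg[:,0])
need(H+.0187*Rg[:,0]-.09*Rg[:,0],Rg)
```

```text
grasp [ 0.4599357  -0.35999563  0.02477757]
t 4.1 q [-1.332 -0.079  2.24   1.008  0.77  -0.097] p [ 0.3931 -0.337   0.2003] w 0.0852 F [ 0.3 -0.5 -0.5]
[[ 0.665 -0.339 -0.666]
 [-0.239 -0.941  0.241]
 [-0.708 -0.001 -0.706]]
shift tool units(60mm) [ 1.403 -0.016  1.234]
turn units(4deg) [-0.004  0.02   0.018]
```

```bash
cat > kin.py <<'E'
import numpy as np
from scipy.spatial.transform import Rotation as R
from scipy.optimize import least_squares
def fk(q,m):
    h,L2,L3,d6,a1,a3=m
    rz=lambda a:R.from_euler('z',a).as_matrix(); ry=lambda a:R.from_euler('y',a).as_matrix()
    A=rz(q[0]); p=A@[a1,0,h]; A=A@ry(q[1]); p=p+A@[0,0,L2]; A=A@ry(q[2]); p=p+A@[a3,0,L3]
    A=A@rz(q[3])@ry(q[4]); p=p+A@[0,0,d6]; A=A@rz(q[5]); return p,A
E
python3 - <<'E'
from kin import *
Q=np.array([[-1.28300808e+00,2.76527536e-01,1.50603086e+00,-1.6e-05,1.36069878e+00,-.121011],[-0.989,0.03,1.862,0.219,1.008,0.835],[-1.332,-0.079,2.24,1.008,0.77,-0.097]])
P=np.array([[.22839784,-.52711094,.20001896],[.3916,-.3365,.2002],[.3931,-.337,.2003]])
for q in Q: print(np.round(fk(q,[0]*6)[1],3))
f=lambda m:np.concatenate([fk(q,m)[0]-p for q,p in zip(Q,P)]+[np.array(m[4:])*.01])
r=least_squares(f,[.35,.4,.4,.2,0,0]); print(r.x,r.fun)
E
```

```text
[[-0.398  0.918 -0.   ]
 [ 0.918  0.398  0.002]
 [ 0.002  0.    -1.   ]]
[[ 0.341  0.895  0.288]
 [ 0.94  -0.325 -0.104]
 [ 0.     0.307 -0.952]]
[[ 0.34   0.666  0.664]
 [ 0.94  -0.241 -0.239]
 [ 0.001  0.706 -0.708]]
[ 0.11804438  0.77969821  0.53832842  0.53641712 -0.16401898  0.0184165 ] [-0.06651052 -0.01982479  0.0005334  -0.03662717 -0.02382386 -0.00079456
  0.01323156  0.00310992  0.00026116 -0.00164019  0.00018416]
```

```bash
cat > kin.py <<'E'
import numpy as np
from scipy.spatial.transform import Rotation as R
from scipy.optimize import least_squares
rz=lambda a:R.from_euler('z',a).as_matrix()
ry=lambda a:R.from_euler('y',a).as_matrix()
def fk(q,m):
    h,L2,L3,d6,a3,b,c,e=m
    A=rz(q[0]); p=A@[0,0,h]; A=A@ry(q[1]); p=p+A@[0,b,L2]; A=A@ry(q[2]); p=p+A@[a3,0,L3]
    A=A@rz(q[3]); p=p+A@[c,e,0]; A=A@ry(q[4]); p=p+A@[0,0,d6]; A=A@rz(q[5]); return p,A
E
python3 - <<'E'
from kin import *
Q=np.array([[-1.28300808e+00,2.76527536e-01,1.50603086e+00,-1.6e-05,1.36069878e+00,-.121011],[-0.989,0.03,1.862,0.219,1.008,0.835],[-1.332,-0.079,2.24,1.008,0.77,-0.097]])
P=np.array([[.22839784,-.52711094,.20001896],[.3916,-.3365,.2002],[.3931,-.337,.2003]])
for mask in ([1,1,1,1,0,1,0,0],[1,1,1,1,0,0,0,1],[1,1,1,1,0,1,0,1],[1,1,1,1,1,1,1,1]):
    mask=np.array(mask)
    f=lambda m:np.concatenate([fk(q,m*mask)[0]-p for q,p in zip(Q,P)]+[np.array(m)*.001])
    best=min((least_squares(f,[.3,l,l,.2,0,.0,0,0]) for l in(.3,.4,.5)),key=lambda r:r.cost); print(np.round(best.x*mask,4),np.round(best.fun[:9]*1000,1))
E
```

```text
[ 0.0104  0.6889  0.3935  0.3921 -0.      0.0703  0.      0.    ] [ 1.4 -1.5 -1.7 -3.2  5.1  1.4  0.2 -5.1  0.3]
[-0.0652  0.7672  0.3738  0.4217  0.      0.      0.      0.0581] [ -9.8  -7.  -27.5 -12.9   4.8  -6.  -17.3 -26.1  33.4]
[ 0.0167  0.6852  0.3943  0.3929 -0.      0.0746  0.     -0.0054] [ 0.3 -1.6  0.1 -3.6  4.2  1.9  1.7 -3.4 -2. ]
[ 1.333e-01  6.336e-01  4.196e-01  3.977e-01  6.020e-02  7.000e-02
 -1.900e-03 -5.000e-04] [ 0.1  0.  -0.  -0.1 -0.1  0.   0.   0.   0. ]
```

Request:
carry_out(deltas=[0.35,0,0.31,0,0,0,1,0.35,0,0.31,0,0,0,1,0,0,0,0,0,0,1])

```text
clock: 4.47
position: [0.3969, -0.337, 0.1434]
ee_rot: [-0.068, 0.91, -0.158, -0.378]
contact_force: [0.4, -0.8, 0.1]
width: 0.0856
```

Run:
```python
from kin import *
from h import *
H=np.array([.4475,-.3555,.038]); Rg=np.load('Rg.npy')
need(H+.0187*Rg[:,0]-.09*Rg[:,0],Rg)
s=readout.get_state()
Q=np.array([[-1.28300808e+00,2.76527536e-01,1.50603086e+00,-1.6e-05,1.36069878e+00,-.121011],[-0.989,0.03,1.862,0.219,1.008,0.835],[-1.332,-0.079,2.24,1.008,0.77,-0.097],s['qpos']])
P=np.array([[.22839784,-.52711094,.20001896],[.3916,-.3365,.2002],[.3931,-.337,.2003],s['position']])
np.savez('kd.npz',Q=Q,P=P)
mask=np.array([1,1,1,1,1,1,0,0])
f=lambda m:np.concatenate([fk(q,m*mask)[0]-p for q,p in zip(Q,P)]+[np.array(m)*.0003])
best=min((least_squares(f,[.3,l,l,.2,0,.0,0,0]) for l in(.3,.4,.5)),key=lambda r:r.cost); m=best.x*mask; print(np.round(m,4),np.round(best.fun[:12]*1000,1))
np.save('m.npy',m)
lo=[-2.89,-.75,.22,-1.18,.11,-2.7];hi=[2.89,2.08,2.7,4.32,2.71,2.7]
def ik(p,Rt,q0):
    g=lambda q:np.concatenate([(fk(q,m)[0]-p)*5,(fk(q,m)[1]-np.stack([-Rt[:,1],-Rt[:,2],Rt[:,0]],1)).ravel()])
    r=least_squares(g,q0,bounds=(lo,hi)); return r.x,r.cost
q=s['qpos']
G=H+.0187*Rg[:,0]
for b in(.09,.045,0):
    q,c=ik(G-b*Rg[:,0],Rg,q); print(b,np.round(q,3),c)
# stand: rotate about tool y by -90, handle height .131
for k in range(10):
    a=-np.radians(10*k); Rt=Rg@R.from_euler('y',a).as_matrix(); z=.1+0*k
    hp=np.array([.4475,-.3555,.16]); q,c=ik(hp+.0187*Rt[:,0],Rt,q); print(k,np.round(q,3),round(c,6))
```

```text
t 4.47 q [-1.319  0.028  2.337  1.218  0.673 -0.366] p [ 0.3969 -0.337   0.1434] w 0.0856 F [ 0.4 -0.8  0.1]
[[ 0.665 -0.338 -0.666]
 [-0.236 -0.941  0.242]
 [-0.709 -0.004 -0.705]]
shift tool units(60mm) [0.689 0.007 0.605]
turn units(4deg) [-0.016  0.038  0.06 ]
[0.1363 0.6301 0.421  0.395  0.0603 0.0696 0.     0.    ] [ 0.1  0.   0.  -0.1 -0.1 -0.1 -0.1 -0.1  0.   0.1  0.   0.1]
0.09 [-1.308  0.163  2.429  1.528  0.619 -0.74 ] 1.1520286672408187e-21
0.045 [-1.219  0.276  2.426  1.773  0.586 -0.94 ] 1.588400862079154e-18
0 [-1.143  0.384  2.41   1.988  0.586 -1.115] 1.8523707490550226e-21
0 [-1.143  0.101  2.242  1.263  0.559 -0.266] 0.0
1 [-1.044  0.096  2.099  0.736  0.581  0.322] 0.0
2 [-0.956  0.13   1.957  0.373  0.725  0.722] 0.0
3 [-0.881  0.189  1.815  0.167  0.917  0.949] 0.0
4 [-0.82   0.266  1.677  0.044  1.121  1.08 ] 0.0
5 [-0.77   0.355  1.542 -0.037  1.324  1.158] 0.0
6 [-0.729  0.452  1.412 -0.097  1.521  1.205] 0.0
7 [-0.697  0.554  1.289 -0.147  1.71   1.23 ] 0.0
8 [-0.672  0.657  1.175 -0.194  1.89   1.24 ] 0.0
9 [-0.653  0.76   1.072 -0.243  2.059  1.235] 0.0
```

Request:
carry_out(deltas=[0.35,0,0.3,0,0,0.03,1,0.34,0,0.3,0,0.03,0.03,1,0,0,0,0,0,0,1])

```text
clock: 4.85
position: [0.4009, -0.339, 0.0897]
ee_rot: [-0.066, 0.91, -0.16, -0.376]
contact_force: [0.2, -0.3, 0.0]
width: 0.0857
```

Run:
```python
from h import *
H=np.array([.4475,-.3555,.038]); Rg=np.load('Rg.npy')
im=grab('scene','s1'); cv2.imwrite('pics/s1c.png',cv2.resize(im['color'][130:290,120:330,::-1],(788,600),interpolation=cv2.INTER_CUBIC))
im=grab('top','t1'); cv2.imwrite('pics/t1c.png',cv2.resize(im['color'][190:310,380:520,::-1],(700,600),interpolation=cv2.INTER_CUBIC))
need(H+.0187*Rg[:,0],Rg)
```

```text
t 4.95 q [-1.306  0.158  2.425  1.526  0.619 -0.733] p [ 0.4011 -0.3399  0.0915] w 0.0857 F [1.5 0.1 0.8]
[[ 0.667 -0.341 -0.663]
 [-0.244 -0.94   0.237]
 [-0.704  0.004 -0.71 ]]
shift tool units(60mm) [ 1.518 -0.023  0.06 ]
turn units(4deg) [ 0.03  -0.057 -0.043]
```

View pics/s1c.png

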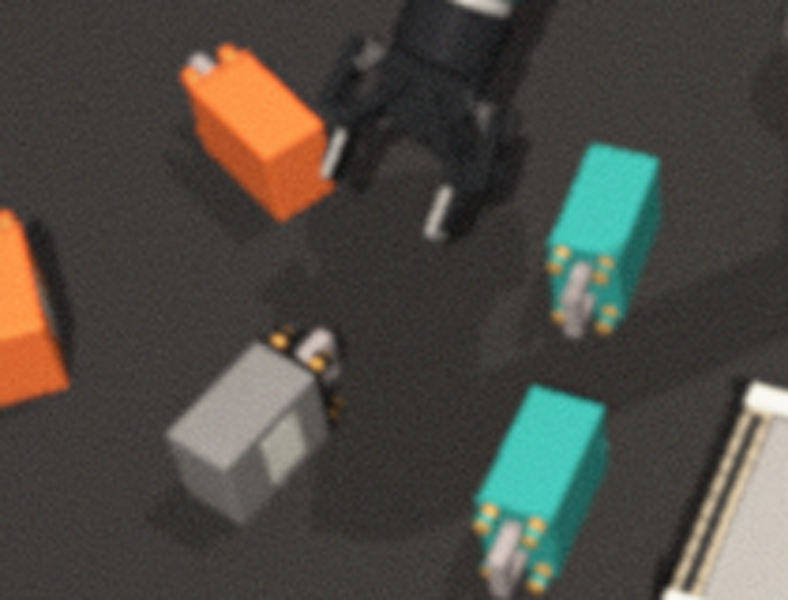

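View pics/t1c.png

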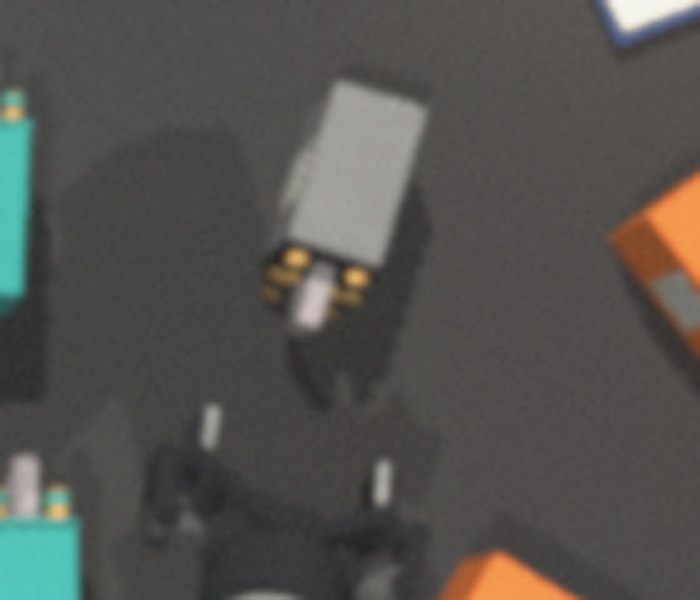

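Run:
```python
from h import *
t=load('t1'); W=world(t); s=load('s1'); Ws=world(s)
c=(t['color'].astype(int))
for (u,v) in [(422,275),(456,287)]:
    print(np.round([np.nanmedian(W[v-3:v+4,u-1:u+2].reshape(-1,3),axis=0)],4), [tuple(np.round(onplane(t,u,v,z),3)) for z in(.1,)])
for a,b in [(335,152),(440,212)]:
    u=120+a/3.752; v=130+b/3.75; ui,vi=int(round(u)),int(round(v)); print(np.nanmedian(Ws[vi-2:vi+3,ui-1:ui+2].reshape(-1,3),axis=0), onplane(s,u,v,.1))
st,p,Rm=stt(); print('pads mid expect',p-(.0187+.013)*Rm[:,0])
```

```text
[[ 0.3826 -0.2836  0.1387]] [(np.float64(0.384), np.float64(-0.291), np.float64(0.1))]
[[ 0.3457 -0.3709  0.1456]] [(np.float64(0.349), np.float64(-0.38), np.float64(0.1))]
[ 0.3483847  -0.36710316  0.14131827] [ 0.31459237 -0.3855187   0.1       ]
[ 0.38152588 -0.27931088  0.14054601] [ 0.3497277  -0.29341887  0.1       ]
t 4.95 q [-1.306  0.158  2.425  1.526  0.619 -0.733] p [ 0.4011 -0.3399  0.0915] w 0.0857 F [1.5 0.1 0.8]
[[ 0.667 -0.341 -0.663]
 [-0.244 -0.94   0.237]
 [-0.704  0.004 -0.71 ]]
pads mid expect [ 0.38001003 -0.33216383  0.11380027]
```

Request:
carry_out(deltas=[0.38,0,0.015,0,-0.03,-0.03,1,0.38,0,0.015,0,-0.03,0,1,0.38,0,0.015,0,0,0,1,0.38,0,0.015,0,0,0,1,0,0,0,0,0,0,1])

```text
clock: 5.58
position: [0.46, -0.3611, 0.0241]
ee_rot: [-0.065, 0.91, -0.159, -0.377]
contact_force: [-0.5, -0.0, 0.2]
width: 0.0852
```

Run:
```python
from h import *
H=np.array([.4475,-.3555,.038]); Rg=np.load('Rg.npy')
im=grab('scene','s2'); cv2.imwrite('pics/s2c.png',cv2.resize(im['color'][190:280,150:260,::-1],(733,600),interpolation=cv2.INTER_CUBIC))
need(H+.0187*Rg[:,0],Rg)
```

```text
t 5.62 q [-1.144  0.386  2.409  1.99   0.586 -1.12 ] p [ 0.4595 -0.3608  0.0244] w 0.0855 F [-0.4  0.2 -0.1]
[[ 0.665 -0.339 -0.666]
 [-0.241 -0.941  0.238]
 [-0.707  0.002 -0.707]]
shift tool units(60mm) [-0.003 -0.015 -0.007]
turn units(4deg) [ 0.036 -0.002 -0.011]
```

View pics/s2c.png

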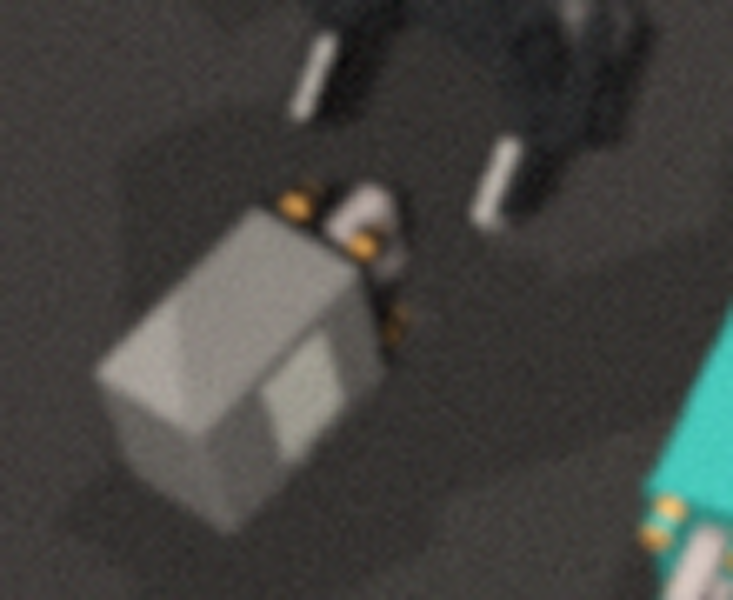

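Request:
carry_out(deltas=[0,0,0,0,0,0,-1,0,0,0,0,0,0,-1,0,0,0,0,0,0,-1,0,0,0,0,0,0,-1,0,0,0,0,0,0,-1,0,0,0,0,0,0,-1,0,0,0,0,0,0,-1,0,0,0,0,0,0,-1], newtons=80)

```text
clock: 6.62
position: [0.4585, -0.3602, 0.023]
ee_rot: [-0.065, 0.91, -0.16, -0.378]
contact_force: [0.0, -1.0, 0.1]
width: -0.0004
```

Run:
```python
from h import *
im=grab('scene','s3'); cv2.imwrite('pics/s3c.png',cv2.resize(im['color'][190:280,150:260,::-1],(733,600),interpolation=cv2.INTER_CUBIC))
stt()
```

```text
t 6.67 q [-1.145  0.388  2.411  1.993  0.586 -1.124] p [ 0.4586 -0.3601  0.023 ] w -0.0004 F [ 1.   0.1 -0.7]
[[ 0.663 -0.34  -0.667]
 [-0.241 -0.941  0.24 ]
 [-0.709  0.001 -0.706]]
```

View pics/s3c.png

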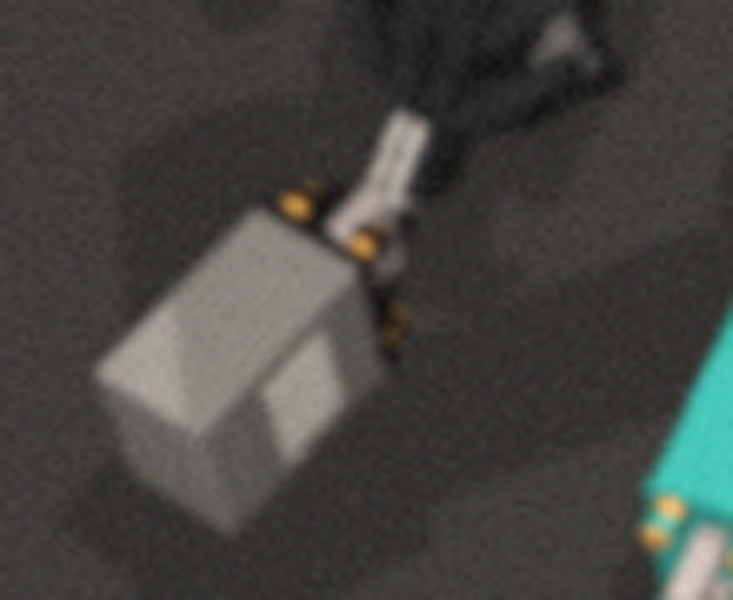

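Run:
```python
from h import *
def proj(im,p):
    c=q2R(im['orientation']).T@(np.array(p)-im['origin']); return (im['mtx']@c)[:2]/c[2]
st,p,Rm=stt(); H=np.array([.4475,-.3555,.038]); s=load('s3')
t=grab('top','t3')
for n,q in(('tcp',p),('grasp',p-.0187*Rm[:,0]),('back',p-.05*Rm[:,0]),('H',H),('Htop',H+[0,0,.022]),('Hbot',H-[0,0,.022])):
    a=proj(s,q); b=proj(t,q); print(n,'scene crop',np.round((a-[150,190])*6.667),'top crop',np.round((b-[410,210])*8))
cv2.imwrite('pics/t3c.png',cv2.resize(t['color'][210:285,410:490,::-1],(640,600),interpolation=cv2.INTER_CUBIC))
cv2.imwrite('pics/s3d.png',cv2.resize(s['color'][200:240,190:230,::-1],(600,600),interpolation=cv2.INTER_CUBIC))
```

```text
t 6.67 q [-1.145  0.388  2.411  1.993  0.586 -1.124] p [ 0.4586 -0.3601  0.023 ] w -0.0004 F [ 1.   0.1 -0.7]
[[ 0.663 -0.34  -0.667]
 [-0.241 -0.941  0.24 ]
 [-0.709  0.001 -0.706]]
tcp scene crop [362. 267.] top crop [244. 328.]
grasp scene crop [378. 226.] top crop [240. 357.]
back scene crop [405. 157.] top crop [235. 408.]
H scene crop [377. 226.] top crop [241. 353.]
Htop scene crop [369. 194.] top crop [253. 344.]
Hbot scene crop [384. 257.] top crop [229. 361.]
```

View pics/t3c.png

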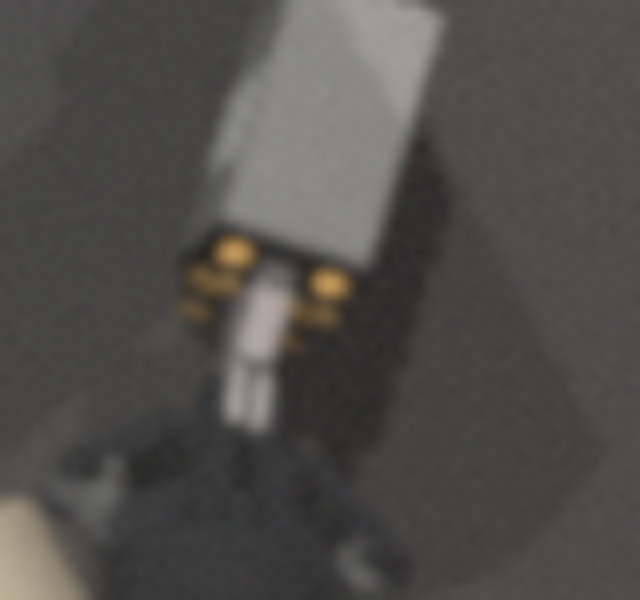

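View pics/s3d.png

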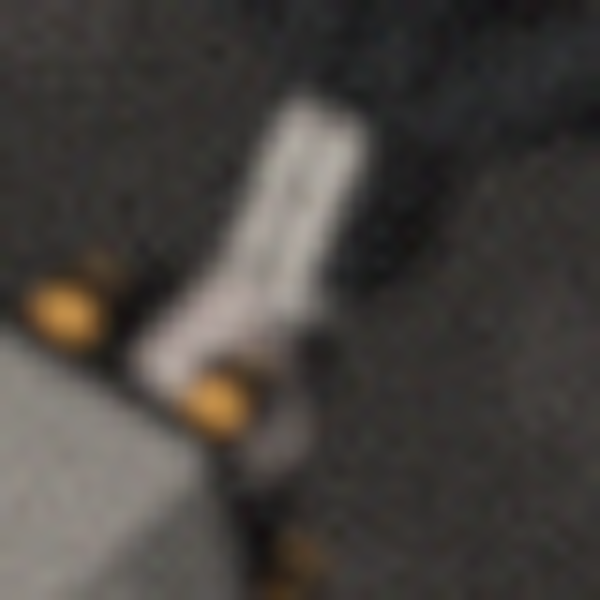

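Run:
```python
from h import *
def proj(im,p):
    c=q2R(im['orientation']).T@(np.array(p)-im['origin']); return (im['mtx']@c)[:2]/c[2]
st,p,Rm=stt(); s=load('s3'); t=load('t3')
for k in(0,-.02,-.04,-.06,-.08):
  for w in(-.011,.011):
    q=p+k*Rm[:,0]+w*Rm[:,2]; a=proj(s,q); b=proj(t,q); print(k,w,np.round(q,3),'scene',np.round((a-[150,190])*6.667),'top',np.round((b-[410,210])*8))
Ws=world(s);Wt=world(t)
for y,x in((125,403),(150,398),(175,390),(195,383),(210,375),(225,345)):
    u=round(150+x/6.667-.4);v=round(190+y/6.667-.4); w=np.nanmedian(Ws[v-1:v+2,u-1:u+2].reshape(-1,3),axis=0); print('scene',(x,y),np.round(w,4),'in tool',np.round(Rm.T@(w-p),4))
for x,y in((248,420),(248,400),(250,380),(262,340),(265,310)):
    u=round(410+x/8-.4);v=round(210+y/8-.4); w=np.nanmedian(Wt[v-1:v+2,u-1:u+2].reshape(-1,3),axis=0); print('top',(x,y),np.round(w,4),'in tool',np.round(Rm.T@(w-p),4))
```

```text
t 6.72 q [-1.145  0.388  2.411  1.993  0.586 -1.124] p [ 0.4586 -0.3602  0.023 ] w -0.0001 F [-0.3  1.1 -0.2]
[[ 0.663 -0.34  -0.667]
 [-0.241 -0.941  0.24 ]
 [-0.709  0.002 -0.706]]
0 -0.011 [ 0.466 -0.363  0.031] scene [347. 269.] top [254. 304.]
0 0.011 [ 0.451 -0.358  0.015] scene [377. 265.] top [233. 351.]
-0.02 -0.011 [ 0.453 -0.358  0.045] scene [364. 225.] top [251. 336.]
-0.02 0.011 [ 0.438 -0.353  0.029] scene [394. 221.] top [230. 383.]
-0.04 -0.011 [ 0.439 -0.353  0.059] scene [381. 181.] top [247. 368.]
-0.04 0.011 [ 0.425 -0.348  0.044] scene [411. 178.] top [226. 416.]
-0.06 -0.011 [ 0.426 -0.348  0.073] scene [399. 136.] top [244. 401.]
-0.06 0.011 [ 0.411 -0.343  0.058] scene [429. 134.] top [223. 449.]
-0.08 -0.011 [ 0.413 -0.344  0.087] scene [416.  92.] top [240. 435.]
-0.08 0.011 [ 0.398 -0.338  0.072] scene [446.  90.] top [219. 483.]
scene (403, 125) [ 0.4199 -0.3479  0.0784] in tool [-0.0679  0.0017 -0.0104]
scene (398, 150) [ 0.4287 -0.3504  0.0684] in tool [-0.0543  0.001  -0.0098]
scene (390, 175) [ 0.437  -0.3521  0.0616] in tool [-0.0436 -0.0002 -0.0109]
scene (383, 195) [ 0.4475 -0.3527  0.06  ] in tool [-0.0354 -0.0032 -0.0169]
scene (375, 210) [ 0.4531 -0.3518  0.0597] in tool [-0.0317 -0.006  -0.0202]
scene (345, 225) [ 0.4628 -0.3618  0.0617] in tool [-0.0242  0.0002 -0.0306]
top (248, 420) [ 0.4207 -0.3498  0.0753] in tool [-0.0647  0.0032 -0.0091]
top (248, 400) [ 0.4269 -0.3509  0.0669] in tool [-0.0543  0.0021 -0.0076]
top (250, 380) [ 0.4371 -0.3542  0.0542] in tool [-0.0378  0.0017 -0.0063]
top (262, 340) [ 0.451  -0.3576  0.0557] in tool [-0.0289  0.0002 -0.0174]
top (265, 310) [ 0.4616 -0.3598  0.0625] in tool [-0.0261 -0.0013 -0.0298]
```

Run:
```python
from h import *
Rm=np.load('Rg.npy'); p=np.array([.4595,-.3608,.0244]); s=load('s2'); W=world(s)
L=((W-p)@Rm)
x=cv2.resize(s['color'][190:230,190:235,::-1],(675,600),interpolation=cv2.INTER_CUBIC); cv2.imwrite('pics/s2d.png',x)
for v in range(192,226,2):
    print(v,[ (u,*(np.round(L[v,u]*1000).astype(int))) for u in range(192,232,1) if abs(L[v,u,2])<.02 and abs(L[v,u,1])>.02 and L[v,u,0]>-.08])
```

```text
192 []
194 []
196 [(197, np.int64(-78), np.int64(51), np.int64(-11)), (198, np.int64(-78), np.int64(50), np.int64(-8)), (199, np.int64(-79), np.int64(48), np.int64(-7))]
198 [(196, np.int64(-71), np.int64(52), np.int64(-10)), (197, np.int64(-75), np.int64(45), np.int64(-18)), (198, np.int64(-73), np.int64(48), np.int64(-8)), (199, np.int64(-76), np.int64(43), np.int64(-12)), (200, np.int64(-77), np.int64(40), np.int64(-12)), (201, np.int64(-77), np.int64(41), np.int64(-5)), (202, np.int64(-76), np.int64(42), np.int64(1)), (203, np.int64(-76), np.int64(41), np.int64(5))]
200 [(195, np.int64(-63), np.int64(57), np.int64(-4)), (196, np.int64(-66), np.int64(51), np.int64(-8)), (197, np.int64(-68), np.int64(46), np.int64(-12)), (198, np.int64(-69), np.int64(44), np.int64(-10)), (199, np.int64(-69), np.int64(44), np.int64(-6)), (200, np.int64(-71), np.int64(40), np.int64(-7)), (201, np.int64(-70), np.int64(42), np.int64(1)), (202, np.int64(-69), np.int64(43), np.int64(7)), (203, np.int64(-70), np.int64(42), np.int64(10))]
202 [(194, np.int64(-57), np.int64(55), np.int64(-7)), (195, np.int6
[... 2897 characters left out ...]
.int64(-48), np.int64(-10)), (224, np.int64(-56), np.int64(-50), np.int64(-8)), (225, np.int64(-56), np.int64(-51), np.int64(-5)), (226, np.int64(-57), np.int64(-53), np.int64(-4)), (227, np.int64(-59), np.int64(-56), np.int64(-4)), (228, np.int64(-58), np.int64(-55), np.int64(3)), (229, np.int64(-59), np.int64(-57), np.int64(3))]
222 [(221, np.int64(-47), np.int64(-44), np.int64(-9)), (222, np.int64(-48), np.int64(-46), np.int64(-7)), (223, np.int64(-48), np.int64(-46), np.int64(-3)), (224, np.int64(-50), np.int64(-50), np.int64(-5)), (225, np.int64(-50), np.int64(-51), np.int64(-2)), (226, np.int64(-54), np.int64(-57), np.int64(-8)), (227, np.int64(-53), np.int64(-56), np.int64(0))]
224 []
```

View pics/s2d.png

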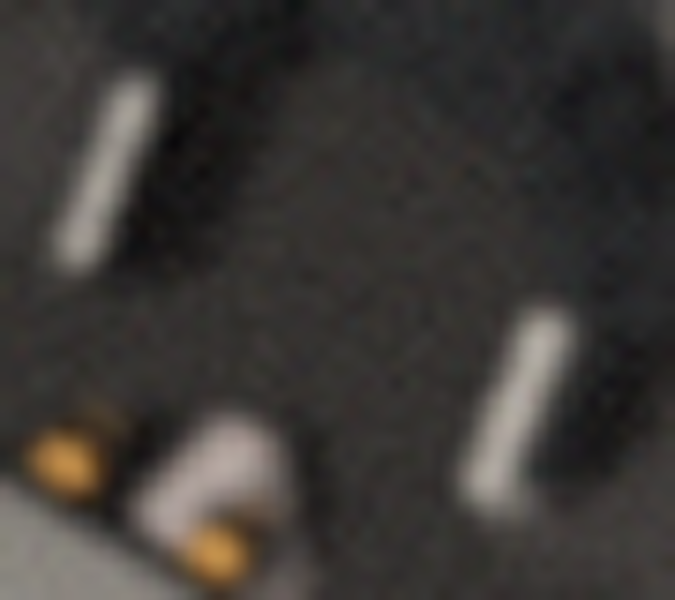

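Run:
```python
from h import *
s=load('scene0'); W=world(s); p=np.array([.2284,-.5271,.2]); Rm=q2R(np.array([-0.14294332,-0.69233184,-0.14411529,0.69244106]))
L=(W-p)@Rm
m=(np.abs(L[...,2])<.03)&(np.abs(L[...,1])<.07)&(L[...,0]>-.15)&(W[...,2]>.1)
m[:, :100]=0; m[:,220:]=0
l=L[m]*1000; print(len(l)); 
for a in range(-150,20,10):
    k=l[(l[:,0]>=a)&(l[:,0]<a+10)]; print(a,len(k),np.round(np.percentile(k[:,1],[0,25,50,75,100])) if len(k) else '')
cv2.imwrite('pics/s0g.png',cv2.resize(s['color'][50:130,110:220,::-1],(800,582),interpolation=cv2.INTER_CUBIC))
```

```text
1013
-150 189 [-69. -51. -22.  46.  67.]
-140 193 [-70. -27.  -0.  27.  68.]
-130 109 [-70. -30.  -4.  24.  69.]
-120 125 [-69. -33.   1.  33.  69.]
-110 121 [-69. -41.  -8.  38.  69.]
-100 125 [-69. -52.  36.  53.  69.]
-90 32 [-63. -52.  42.  50.  65.]
-80 43 [-58. -51.  41.  46.  53.]
-70 31 [-57. -50.  41.  46.  55.]
-60 38 [-57. -50.  41.  45.  53.]
-50 7 [-51.  -2.  41.  42.  44.]
-40 0 
-30 0 
-20 0 
-10 0 
0 0 
10 0
```

View pics/s0g.png

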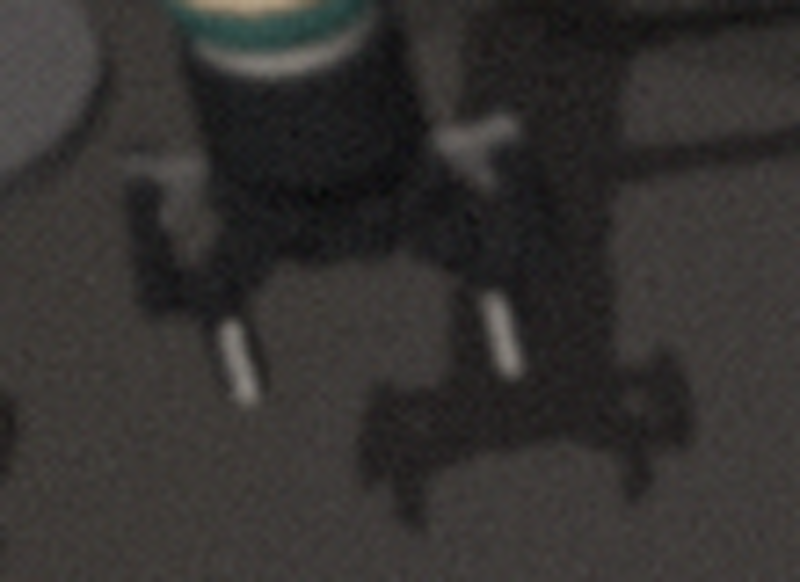

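The shut fingers missed the bar. Depth shows the open finger tips about 48 mm behind the reported TCP, in this pose and in the start pose. The text says 13 mm, so the real tips are about 34 mm short of where the readout puts them. I'll correct for this by reopening, advancing about 32 mm and closing again.

Request:
carry_out(deltas=[0,0,0,0,0,0,1,0,0,0,0,0,0,1,0,0,0,0,0,0,1,0,0,0,0,0,0,1,0,0,0,0,0,0,1,0,0,0,0,0,0,1,0.27,0,0,0,0,0,1,0.27,0,0,0,0,0,1,0,0,0,0,0,0,1])

```text
clock: 7.85
position: [0.4804, -0.3679, -0.0006]
ee_rot: [-0.066, 0.91, -0.159, -0.378]
contact_force: [-0.2, 0.1, -0.8]
width: 0.0852
```

Run:
```python
from h import *
im=grab('scene','s4'); cv2.imwrite('pics/s4c.png',cv2.resize(im['color'][190:250,180:240,::-1],(600,600),interpolation=cv2.INTER_CUBIC))
H=np.array([.4475,-.3555,.038]); Rg=np.load('Rg.npy'); need(H+.051*Rg[:,0],Rg)
```

```text
t 7.9 q [-1.096  0.461  2.391  2.119  0.598 -1.22 ] p [ 4.801e-01 -3.676e-01 -3.000e-04] w 0.0852 F [0.2 0.1 0.2]
[[ 0.663 -0.339 -0.667]
 [-0.24  -0.941  0.24 ]
 [-0.709  0.001 -0.705]]
shift tool units(60mm) [-0.011 -0.006 -0.042]
turn units(4deg) [ 0.016  0.039 -0.002]
```

View pics/s4c.png

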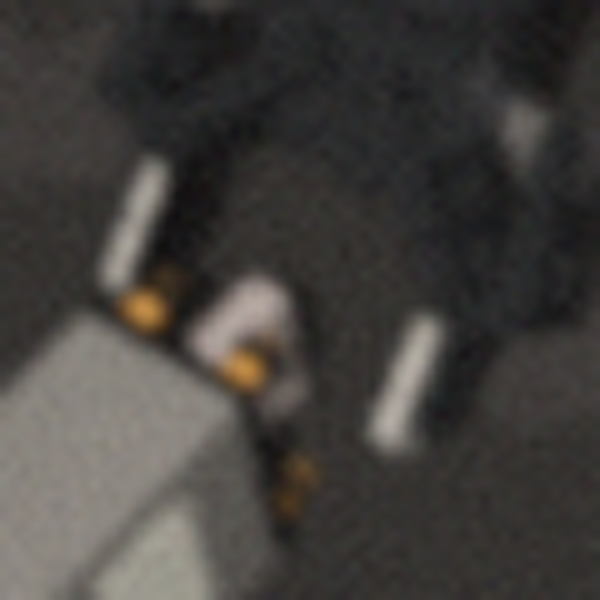

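Request:
carry_out(deltas=[0,0,0,0,0,0,-1,0,0,0,0,0,0,-1,0,0,0,0,0,0,-1,0,0,0,0,0,0,-1,0,0,0,0,0,0,-1,0,0,0,0,0,0,-1,0,0,0,0,0,0,-1,0,0,0,0,0,0,-1], newtons=90)

```text
clock: 8.9
position: [0.48, -0.3679, 0.0005]
ee_rot: [-0.065, 0.91, -0.16, -0.378]
contact_force: [-3.6, 1.0, 5.9]
width: 0.0103
```

Run:
```python
from h import *
im=grab('scene','s5'); cv2.imwrite('pics/s5c.png',cv2.resize(im['color'][190:280,150:260,::-1],(733,600),interpolation=cv2.INTER_CUBIC))
stt()
```

```text
t 8.95 q [-1.097  0.46   2.392  2.12   0.598 -1.221] p [ 4.800e-01 -3.679e-01  4.000e-04] w 0.0101 F [-3.6  2.1  5.2]
[[ 0.664 -0.34  -0.666]
 [-0.241 -0.94   0.24 ]
 [-0.708  0.001 -0.706]]
```

View pics/s5c.png

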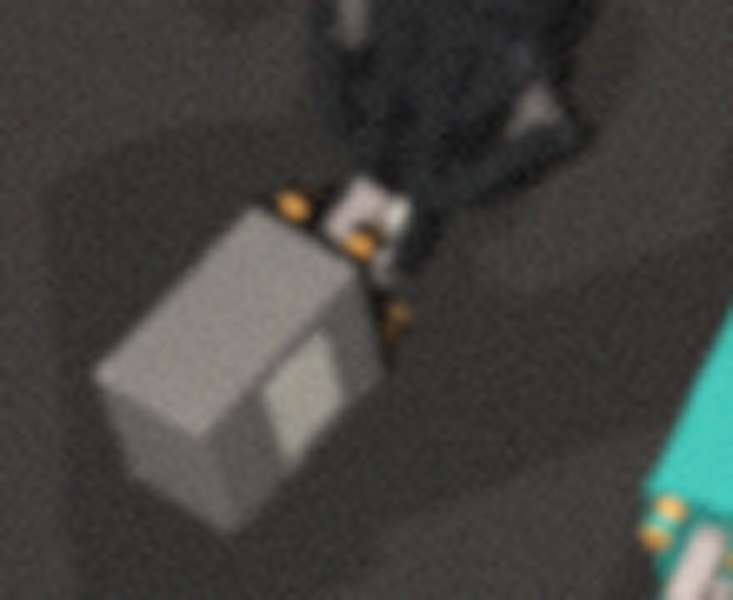

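```bash
cat >> kin.py <<'E'
m=np.load('m.npy')
lo=[-2.89,-.75,.22,-1.18,.11,-2.7];hi=[2.89,2.08,2.7,4.32,2.71,2.7]
def ik(p,Rt,q0):
    g=lambda q:np.concatenate([(fk(q,m)[0]-p)*5,(fk(q,m)[1]-np.stack([-Rt[:,1],-Rt[:,2],Rt[:,0]],1)).ravel()])
    r=least_squares(g,q0,bounds=(lo,hi)); return r.x,r.cost
E
python3 - <<'E'
from h import *
from kin import *
st,p,Rm=stt(); print(fk(st['qpos'],m)[0]-p)
hp0=p-.051*Rm[:,0]; print('hp0',hp0)
q=st['qpos']; prev=None
pp=p.copy(); Rp=Rm.copy(); qp=q
rows=[]
for k in range(0,31):
    th=np.radians(3*k); Rt=Rm@R.from_euler('y',-th).as_matrix()
    z=hp0[2]+.010+(.13*np.sin(th)+.038*np.cos(th)-.038)
    pt=np.array([hp0[0],hp0[1],z])+.051*Rt[:,0]
    sh=Rp.T@(pt-pp)/.06
    q,c=ik(pt,Rt,qp); rows.append(sh); print(k*3,np.round(sh,3),np.round(q,2),round(c,6),'max qd/lim',round(float(np.max(np.abs(q-qp)/.125/np.array([2.57,2.57,3.14,3.14,3.14,3.14]))),2))
    pp,Rp,qp=pt,Rt,q
E
```

```text
t 8.95 q [-1.097  0.46   2.392  2.12   0.598 -1.221] p [ 4.800e-01 -3.679e-01  4.000e-04] w 0.0101 F [-3.6  2.1  5.2]
[[ 0.664 -0.34  -0.666]
 [-0.241 -0.94   0.24 ]
 [-0.708  0.001 -0.706]]
[ 2.29768811e-04 -1.60764121e-04 -9.03075354e-06]
hp0 [ 0.4461469  -0.35560562  0.03656062]
0 [-0.118  0.    -0.118] [-1.1   0.43  2.38  2.07  0.58 -1.16] 0.0 max qd/lim 0.14
3 [-0.081  0.    -0.035] [-1.07  0.39  2.34  1.92  0.49 -0.97] 0.0 max qd/lim 0.49
6 [-0.083  0.    -0.029] [-1.05  0.36  2.29  1.71  0.42 -0.73] 0.0 max qd/lim 0.62
9 [-0.085  0.    -0.023] [-1.02  0.33  2.25  1.44  0.38 -0.44] 0.0 max qd/lim 0.75
12 [-0.087  0.    -0.017] [-1.    0.31  2.2   1.15  0.37 -0.12] 0.0 max qd/lim 0.8
15 [-0.087  0.    -0.011] [-0.98  0.29  2.15  0.88  0.39  0.17] 0.0 max qd/lim 0.74
18 [-0.087  0.    -0.005] [-0.95  0.29  2.11  0.66  0.44  0.41] 0.0 max qd/lim 0.61
21 [-0.087  0.     0.001] [-0.93  0.28  2.06  0.49  0.5   0.59] 0.0 max qd/lim 0.46
24 [-0.085  0.     0.007] [-0.91  0.28  2.01  0.36  0.56  0.72] 0.0 max qd/lim 0.35
27 [-0.083  0.     0.013] [-0.89  0.29  1.97  0.27  0.64  0.83] 0.
[... 1080 characters left out ...]
3  1.23] 0.0 max qd/lim 0.15
69 [-0.013  0.     0.049] [-0.71  0.56  1.4  -0.15  1.58  1.24] 0.0 max qd/lim 0.15
72 [-0.007  0.     0.047] [-0.7   0.59  1.36 -0.16  1.64  1.24] 0.0 max qd/lim 0.14
75 [-0.002  0.     0.045] [-0.69  0.61  1.33 -0.17  1.69  1.25] 0.0 max qd/lim 0.14
78 [ 0.004 -0.     0.042] [-0.69  0.64  1.3  -0.19  1.75  1.25] 0.0 max qd/lim 0.13
81 [ 0.009 -0.     0.038] [-0.68  0.67  1.27 -0.2   1.8   1.25] 0.0 max qd/lim 0.13
84 [ 0.013 -0.     0.034] [-0.67  0.7   1.24 -0.21  1.85  1.26] 0.0 max qd/lim 0.13
87 [ 0.018 -0.     0.029] [-0.67  0.73  1.22 -0.23  1.9   1.26] 0.0 max qd/lim 0.12
90 [ 0.021 -0.     0.024] [-0.66  0.76  1.19 -0.24  1.94  1.26] 0.0 max qd/lim 0.12
```

Request:
carry_out(deltas=[-0.12,0,-0.12,0,0,0,-1,-0.055,0,-0.022,0,-0.5,0,-1,-0.056,0,-0.02,0,-0.5,0,-1,-0.056,0,-0.018,0,-0.5,0,-1,-0.057,0,-0.016,0,-0.5,0,-1,-0.058,0,-0.013,0,-0.5,0,-1,-0.058,0,-0.011,0,-0.5,0,-1,-0.058,0,-0.009,0,-0.5,0,-1,-0.058,0,-0.007,0,-0.5,0,-1,-0.058,0,-0.005,0,-0.5,0,-1], newtons=120)

```text
clock: 10.2
position: [0.4666, -0.3613, 0.0374]
ee_rot: [-0.091, 0.838, -0.146, -0.518]
contact_force: [0.4, 0.1, -5.5]
width: 0.0097
```

Run:
```python
from h import *
im=grab('scene','s6'); cv2.imwrite('pics/s6c.png',cv2.resize(im['color'][170:280,140:260,::-1],(654,600),interpolation=cv2.INTER_CUBIC))
st,p,Rm=stt(); print('handle',p-.051*Rm[:,0], 'elev',np.degrees(np.arcsin(Rm[2,0])))
```

```text
t 10.25 q [-0.951  0.287  2.105  0.644  0.439  0.419] p [ 0.4676 -0.3625  0.0386] w 0.0092 F [ 1.  -1.  -4.6]
[[ 0.422 -0.338 -0.841]
 [-0.152 -0.941  0.302]
 [-0.894  0.    -0.448]]
handle [ 0.44609353 -0.35473092  0.08414629] elev -63.3604798482826
```

View pics/s6c.png

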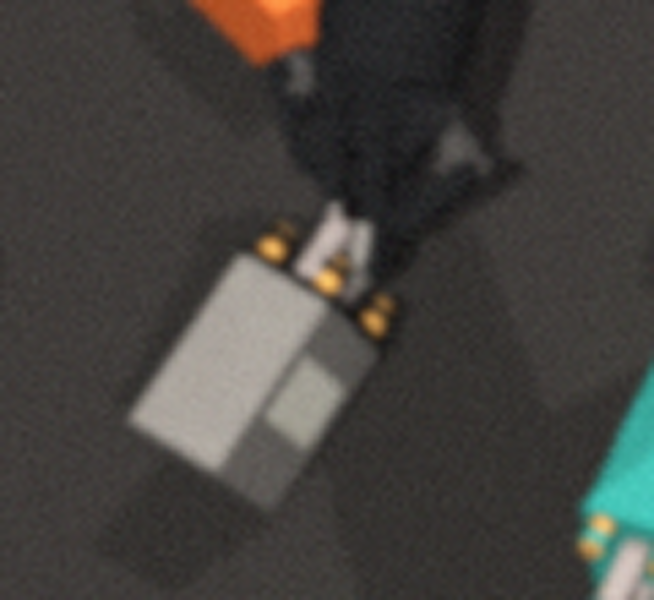

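```bash
cat >> h.py <<'E'
def planefit(im,poly):
    W=world(im); msk=np.zeros((480,640),np.uint8); cv2.fillPoly(msk,[np.round(np.array(poly)).astype(np.int32)],1)
    P=W[(msk>0)]; P=P[~np.isnan(P[:,0])]; c=np.median(P,0)
    for _ in range(3):
        u,s,vt=np.linalg.svd(P-P.mean(0),full_matrices=False); n=vt[2]; r=(P-P.mean(0))@n; P=P[np.abs(r)<2.5*r.std()+1e-4]
    return P.mean(0), n*np.sign(n[2]), len(P), r.std()
E
python3 - <<'E'
from h import *
s=load('s6'); k=5.4545
poly=[(140+x/k,170+y/k) for x,y in((245,265),(310,305),(215,460),(145,412))]
c,n,N,sd=planefit(s,poly); d=np.array([.9405,-.34,0]); print(c,n,N,sd,'tilt',np.degrees(np.arctan2(n@d,n[2])),'lateral',np.degrees(np.arcsin(n@[.34,.9405,0])))
E
```

```text
[ 0.53525729 -0.38158412  0.09309682] [ 0.28679228 -0.1447413   0.94699533] 491 0.0028693649498321657 tilt 18.613098913657087 lateral -2.2133029691602046
```

Request:
carry_out(deltas=[-0.116,0,0,0,-1,0,-1,-0.113,0,0.009,0,-1,0,-1,-0.109,0,0.022,0,-1,0,-1,-0.104,0,0.031,0,-1,0,-1,-0.098,0,0.039,0,-1,0,-1,-0.09,0,0.048,0,-1,0,-1,-0.081,0,0.055,0,-1,0,-1,-0.07,0,0.061,0,-1,0,-1,-0.062,0,0.065,0,-1,0,-1,-0.05,0,0.067,0,-1,0,-1])

```text
clock: 11.5
position: [0.4357, -0.3506, 0.0884]
ee_rot: [0.135, -0.611, 0.106, 0.773]
contact_force: [0.2, -0.5, -5.9]
width: 0.0094
```

Request:
carry_out(deltas=[-0.04,0,0.068,0,-1,0,-1,-0.028,0,0.068,0,-1,0,-1,-0.018,0,0.066,0,-1,0,-1,-0.008,0,0.062,0,-1,0,-1,0.002,0,0.058,0,-1,0,-1,0.011,0,0.052,0,-1,0,-1,0.018,0,0.044,0,-1,0,-1,0,0,0,0,0,0,-1])

```text
clock: 12.5
position: [0.4162, -0.3438, 0.1004]
ee_rot: [0.157, -0.408, 0.07, 0.897]
contact_force: [0.6, -0.1, -5.9]
width: 0.0093
```

Run:
```python
from h import *
im=grab('scene','s7'); cv2.imwrite('pics/s7c.png',cv2.resize(im['color'][150:280,140:280,::-1],(646,600),interpolation=cv2.INTER_CUBIC))
im=grab('top','t7'); cv2.imwrite('pics/t7c.png',cv2.resize(im['color'][190:290,390:510,::-1],(720,600),interpolation=cv2.INTER_CUBIC))
st,p,Rm=stt(); print('handle',p-.051*Rm[:,0], 'elev',np.degrees(np.arctan2(Rm[0,0],-Rm[2,0])))
```

```text
t 12.6 q [-0.668  0.72   1.223 -0.22   1.881  1.256] p [ 0.4155 -0.3441  0.1026] w 0.0099 F [-0.  -0.7 -4.6]
[[-0.618 -0.339 -0.709]
 [ 0.223 -0.941  0.255]
 [-0.754 -0.001  0.657]]
handle [ 0.44703662 -0.3554863   0.14100287] elev -39.33150366821608
```

View pics/s7c.png

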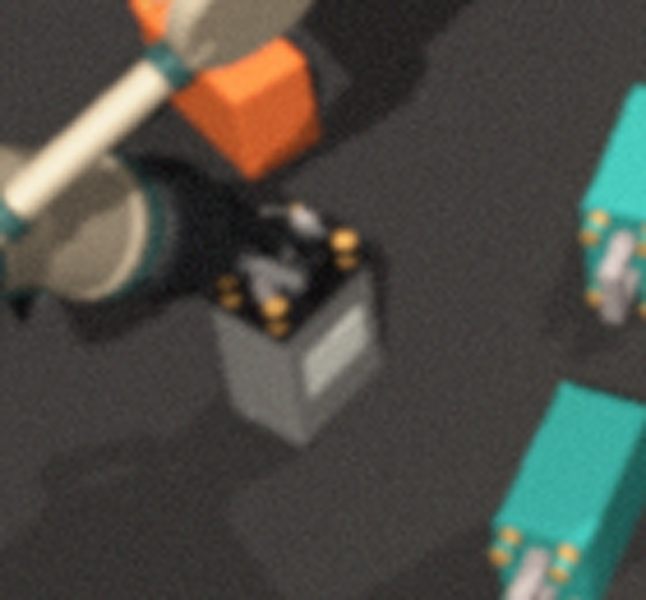

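View pics/t7c.png

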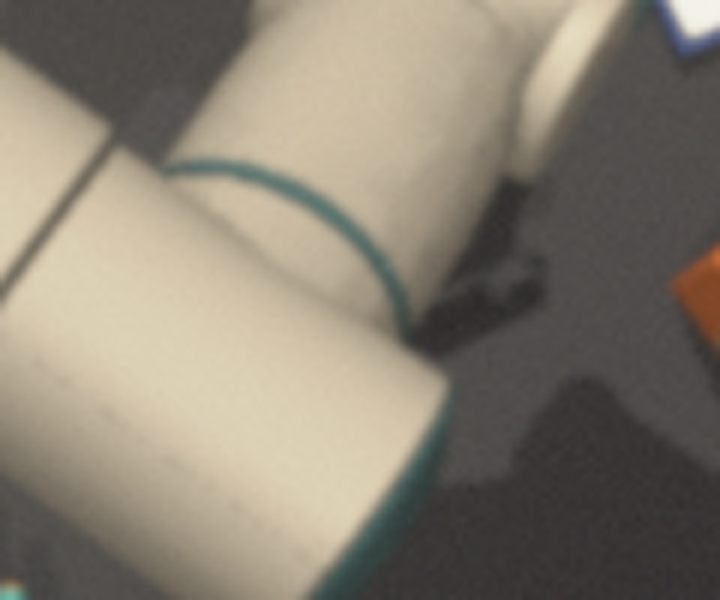

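Request:
carry_out(deltas=[0,0,0.055,0,-0.95,0,-1,0.04,0,-0.04,0,0,0,-1,0.04,0,-0.04,0,0,0,-1,0,0,0,0,0,0,-1])

```text
clock: 13.1
position: [0.4127, -0.3434, 0.0994]
ee_rot: [0.159, -0.378, 0.067, 0.91]
contact_force: [-0.8, -0.3, -5.6]
width: 0.0098
```

Run:
```python
from h import *
im=grab('scene','s8'); cv2.imwrite('pics/s8c.png',cv2.resize(im['color'][180:260,170:240,::-1],(525,600),interpolation=cv2.INTER_CUBIC))
st,p,Rm=stt(); print('handle',p-.051*Rm[:,0], 'tilt',np.degrees(np.arcsin(-Rm[2,0])))
```

```text
t 13.15 q [-0.662  0.76   1.195 -0.237  1.935  1.259] p [ 0.4127 -0.3435  0.0996] w 0.0094 F [-0.2 -0.4 -6.2]
[[-0.664 -0.34  -0.666]
 [ 0.239 -0.94   0.242]
 [-0.709  0.002  0.705]]
handle [ 0.44655471 -0.3556823   0.1357415 ] tilt 45.13832301195135
```

View pics/s8c.png

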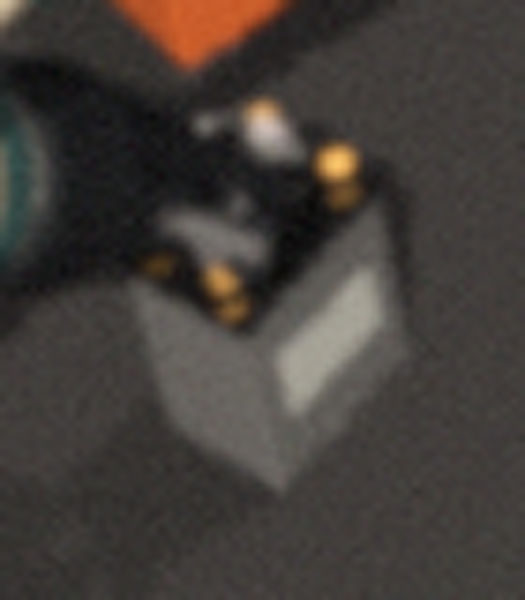

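Request:
carry_out(deltas=[0.024,0,-0.024,0,0,0,-1,0.024,0,-0.024,0,0,0,-1,0,0,0,0,0,0,-1])

```text
clock: 13.52
position: [0.413, -0.3434, 0.0983]
ee_rot: [0.159, -0.377, 0.067, 0.91]
contact_force: [3.6, 1.0, 7.4]
width: 0.0092
```

Request:
carry_out(deltas=[0.02,0,-0.02,0,0,0,-1,0,0,0,0,0,0,-1])

```text
clock: 13.78
position: [0.4129, -0.3434, 0.0983]
ee_rot: [0.159, -0.377, 0.068, 0.91]
contact_force: [3.7, 1.1, 11.9]
width: 0.0094
```

Run:
```python
from h import *
s=grab('scene','s9'); k=7.5
cv2.imwrite('pics/s9c.png',cv2.resize(s['color'][180:260,170:240,::-1],(525,600),interpolation=cv2.INTER_CUBIC))
for poly in([(275,345),(375,225),(395,345),(290,465)],[(150,305),(245,345),(270,460),(180,410)]):
    c,n,N,sd=planefit(s,[(170+x/k,180+y/k) for x,y in poly]); print(c,n,N,sd,'from horiz deg',np.degrees(np.arcsin(n[2])))
stt()
```

```text
[ 0.45386475 -0.32838171  0.04614086] [-0.31566694 -0.94869172  0.01839563] 285 0.0015565042600385053 from horiz deg 1.054051641395433
[ 0.48440946 -0.36223336  0.05519812] [ 0.93529165 -0.35376816  0.00881041] 181 0.001194351988725058 from horiz deg 0.5048057590838032
t 13.82 q [-0.661  0.761  1.196 -0.238  1.933  1.262] p [ 0.4129 -0.3434  0.0983] w 0.0095 F [ 4.7  0.2 11.6]
[[-0.665 -0.34  -0.665]
 [ 0.238 -0.94   0.243]
 [-0.708  0.004  0.706]]
```

View pics/s9c.png

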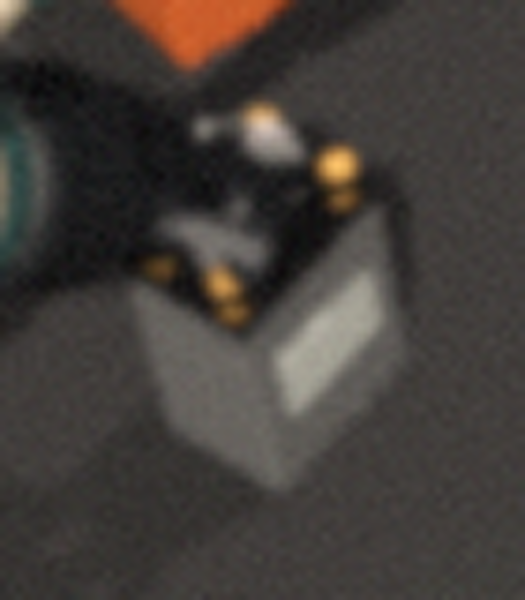

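Request:
carry_out(deltas=[-0.015,0,0.015,0,0,0,-1,0,0,0,0,0,0,-1])

```text
clock: 14.08
position: [0.4129, -0.3435, 0.0983]
ee_rot: [0.159, -0.377, 0.068, 0.91]
contact_force: [3.9, 0.2, 8.0]
width: 0.0095
```

Request:
carry_out(deltas=[-0.022,0,0.022,0,0,0,-1,0,0,0,0,0,0,-1])

```text
clock: 14.32
position: [0.4129, -0.3435, 0.0983]
ee_rot: [0.159, -0.377, 0.067, 0.91]
contact_force: [3.7, 0.2, 6.4]
width: 0.0093
```

Request:
carry_out(deltas=[-0.03,0,0.03,0,0,0,-1,0,0,0,0,0,0,-0.6,0,0,0,0,0,0,-0.6,0,0,0,0,0,0,0,0,0,0,0,0,0,0.5,0,0,0,0,0,0,1,0,0,0,0,0,0,1,0,0,0,0,0,0,1,0,0,0,0,0,0,1])

```text
clock: 15.45
position: [0.4128, -0.3435, 0.0992]
ee_rot: [0.159, -0.377, 0.067, 0.91]
contact_force: [1.0, 0.5, 0.7]
width: 0.0856
```

Run:
```python
from h import *
s=grab('scene','s10')
cv2.imwrite('pics/s10c.png',cv2.resize(s['color'][180:260,160:240,::-1],(600,600),interpolation=cv2.INTER_CUBIC))
stt()
```

```text
t 15.5 q [-0.662  0.761  1.195 -0.237  1.935  1.259] p [ 0.4128 -0.3435  0.0992] w 0.0851 F [-0.4 -0.   0.4]
[[-0.665 -0.34  -0.666]
 [ 0.239 -0.941  0.242]
 [-0.708  0.002  0.706]]
```

View pics/s10c.png

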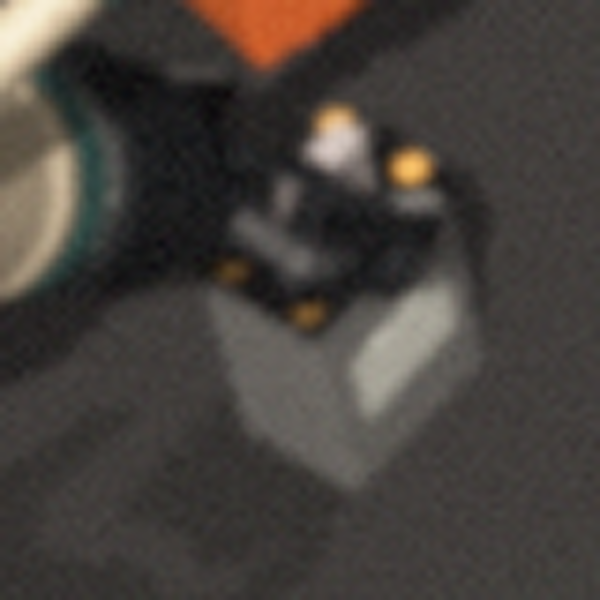

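Request:
carry_out(deltas=[-0.4,0,0,0,0,0,1,-0.6,0,0,0,0,0,1,-0.7,0,0,0,0,0,1,-0.6,0,-0.3,0,0.5,0,1,-0.4,0,0,0,0.9,0,1,-0.4,0,0,0,0.9,0,1,-0.4,0,0,0,0.9,0,1,-0.4,0,0,0,0.9,0,1,-0.4,0,0,0,0.9,0,1])

```text
clock: 16.62
position: [0.5825, -0.4045, 0.2818]
ee_rot: [0.145, -0.53, 0.094, 0.83]
contact_force: [-0.1, 1.2, -0.1]
width: 0.0857
```

Run:
```python
from h import *
st,p,Rm=stt(); print('tilt',np.degrees(np.arcsin(-Rm[2,0])))
```

```text
t 16.62 q [-0.637  0.788  0.501 -0.159  2.264  1.205] p [ 0.5825 -0.4045  0.2818] w 0.0857 F [-0.1  1.2 -0.1]
[[-0.395 -0.34  -0.853]
 [ 0.141 -0.941  0.309]
 [-0.908  0.002  0.42 ]]
tilt 65.1720875274275
```

Run:
```python
from h import *
from kin import *
yb=np.array([.0877,.9961,0]); Rs=frame([0,0,-1],-yb); np.save('Rs.npy',Rs)
C=np.array([.592,.195,.19]); pre=C+[0,0,-.051+.10]
need(pre,Rs); st=readout.get_state()
print('after turn shift',np.round(Rs.T@(pre-st['position'])/.06,3))
q=st['qpos']
for f in np.linspace(0,1,6):
    q,c=ik(st['position']*(1-f)+pre*f,Rs,q); print(np.round(q,2),round(c,5))
for dy in(0,.06,.12):
    q,c=ik(C+[0,0,-.051]+yb*dy,Rs,q); print(np.round(q,2),round(c,5))
```

```text
t 16.62 q [-0.637  0.788  0.501 -0.159  2.264  1.205] p [ 0.5825 -0.4045  0.2818] w 0.0857 F [-0.1  1.2 -0.1]
[[-0.395 -0.34  -0.853]
 [ 0.141 -0.941  0.309]
 [-0.908  0.002  0.42 ]]
shift tool units(60mm) [ 1.997 -9.452  2.653]
turn units(4deg) [-3.654  6.175  0.782]
after turn shift [ 0.713 -9.967  0.719]
[-0.71  0.46  1.02 -0.    1.66  0.95] 0.0
[-0.56  0.36  1.2   0.    1.58  1.1 ] 0.0
[-0.39  0.3   1.31  0.    1.53  1.27] 0.0
[-0.19  0.27  1.37  0.    1.5   1.46] 0.0
[ 0.01  0.28  1.38 -0.    1.48  1.67] 0.0
[0.21 0.33 1.33 0.   1.48 1.86] 0.0
[ 0.21  0.39  1.5  -0.    1.26  1.86] 0.0
[0.3  0.42 1.43 0.   1.28 1.95] 0.0
[0.38 0.47 1.36 0.   1.32 2.04] 0.0
```

Request:
carry_out(deltas=[0,0,0,-0.52,0.88,0.11,1,0,0,0,-0.52,0.88,0.11,1,0,0,0,-0.52,0.88,0.11,1,0,0,0,-0.52,0.88,0.11,1,0,0,0,-0.52,0.88,0.11,1,0,0,0,-0.52,0.88,0.11,1,0,0,0,-0.52,0.88,0.11,1])

```text
clock: 17.5
position: [0.5819, -0.4041, 0.2815]
ee_rot: [0.031, -0.706, 0.031, 0.707]
contact_force: [-0.2, -0.9, -1.1]
width: 0.0855
```

Request:
carry_out(deltas=[0,-0.9,0.065,0,0,0,1,0,-0.9,0.065,0,0,0,1,0,-0.9,0.065,0,0,0,1,0,-0.9,0.065,0,0,0,1,0,-0.9,0.065,0,0,0,1,0,-0.9,0.065,0,0,0,1,0,-0.9,0.065,0,0,0,1,0,-0.9,0.065,0,0,0,1,0,-0.9,0.065,0,0,0,1,0,-0.9,0.065,0,0,0,1])

```text
clock: 18.75
position: [0.5908, 0.1386, 0.2821]
ee_rot: [0.032, -0.706, 0.031, 0.707]
contact_force: [1.7, 0.5, -0.1]
width: 0.0854
```

Run:
```python
from h import *
C=np.array([.592,.195,.19]); Rs=np.load('Rs.npy')
need(C+[0,0,-.051+.06],Rs)
t=grab('top','t11'); s=grab('scene','s11')
cv2.imwrite('pics/t11c.png',cv2.resize(t['color'][190:270,400:500,::-1],(750,600),interpolation=cv2.INTER_CUBIC))
cv2.imwrite('pics/s11c.png',cv2.resize(s['color'][160:380,140:500,::-1],(800,489),interpolation=cv2.INTER_CUBIC))
```

```text
t 18.75 q [1.150e-01 2.950e-01 1.281e+00 1.000e-03 1.569e+00 1.775e+00] p [0.5908 0.1386 0.2821] w 0.0854 F [ 1.7  0.5 -0.1]
[[-0.002 -0.089 -0.996]
 [ 0.001 -0.996  0.089]
 [-1.    -0.001  0.003]]
shift tool units(60mm) [ 1.386 -0.938  0.06 ]
turn units(4deg) [-0.016  0.037  0.011]
```

View pics/t11c.png

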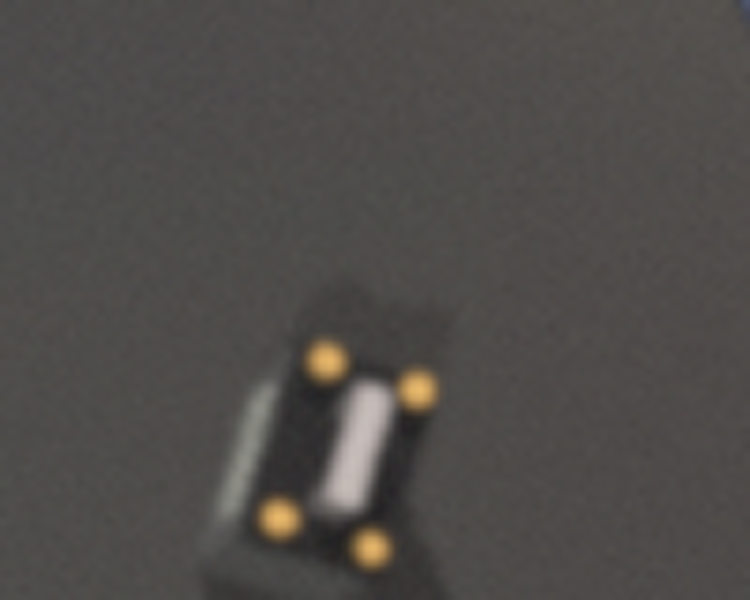

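View pics/s11c.png

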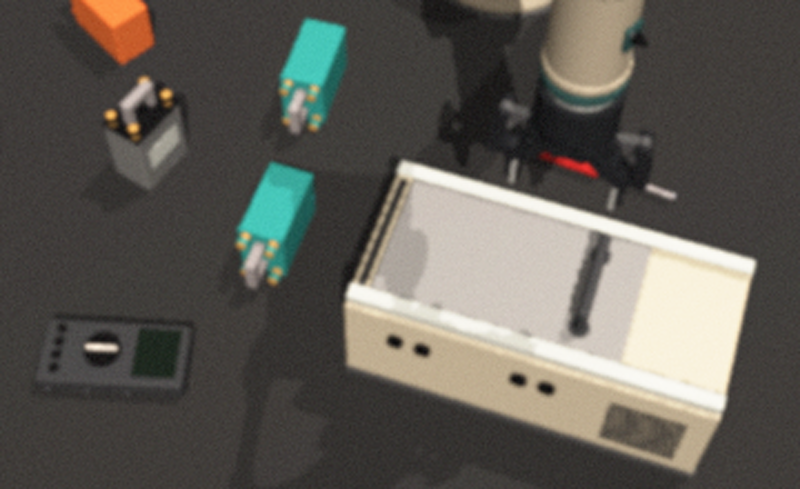

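Run:
```python
from h import *
t=load('t11'); s=load('s11')
P=np.array([onplane(t,400+x/7.5-.4,190+y/7.5-.4,.116) for x,y in((327,361),(417,388),(371,549),(278,518))]); print(P, 'mean',P.mean(0)); a=(P[0]+P[1]-P[2]-P[3]); print('x axis az',np.degrees(np.arctan2(a[1],a[0])), [np.linalg.norm(P[i]-P[(i+1)%4]) for i in range(4)])
print('handle bar', onplane(t,400+357/7.5-.4,190+447/7.5-.4,.135))
W=world(s); W=W.reshape(-1,3); m=(W[:,2]>.18)&(W[:,2]<.21)&(abs(W[:,0]-.592)<.07)&(abs(W[:,1]-.195)<.04)
h=W[m]; print(len(h)); r=cv2.minAreaRect(h[:,:2].astype(np.float32)*1000); print(r, h.mean(0), np.percentile(h[:,2],[5,50,95]))
# pixels of bar ends
for x,y in((600,240),(578,325)): print(onplane(s,140+x/2.222,160+y/2.222,.195))
W2=world(load('top0')).reshape(-1,3); m=(W2[:,2]>.18)&(W2[:,2]<.21)&(abs(W2[:,0]-.592)<.07)&(abs(W2[:,1]-.195)<.04); print(W2[m].mean(0),m.sum())
# shutter +y end / -y edge in bath via colour?
```

```text
[[ 0.4814553  -0.35064825  0.116     ]
 [ 0.47066702 -0.38235025  0.116     ]
 [ 0.41293259 -0.36212332  0.116     ]
 [ 0.42506465 -0.32960092  0.116     ]] mean [ 0.44752989 -0.35618069  0.116     ]
x axis az -19.882930843529444 [np.float64(0.03348736865460782), np.float64(0.06117509472821993), np.float64(0.03471157485324458), np.float64(0.060190494054707035)]
handle bar [ 0.44720211 -0.3553337   0.135     ]
241
((594.6334228515625, 195.365234375), (12.973479270935059, 101.90670776367188), 84.84583282470703) [0.5982787  0.1951472  0.19598758] [0.188321   0.19653111 0.20077332]
[0.55268852 0.19543299 0.195     ]
[0.65511713 0.18925422 0.195     ]
[0.58966061 0.19455345 0.19275381] 194
```

Request:
carry_out(deltas=[0,-0.47,0.03,0,0.04,0,1,0,-0.47,0.03,0,0,0,1,0.6,0,0,0,0,0,1,0.6,0,0,0,0,0,1,0,0,0,0,0,0,1])

```text
clock: 19.48
position: [0.5905, 0.1923, 0.2071]
ee_rot: [0.031, -0.704, 0.032, 0.709]
contact_force: [-0.2, 0.1, 0.6]
width: 0.0853
```

Run:
```python
from h import *
C=np.array([.592,.195,.19]); Rs=np.load('Rs.npy')
need(C+[0,0,-.051],Rs)
s=grab('scene','s12')
cv2.imwrite('pics/s12c.png',cv2.resize(s['color'][200:350,330:500,::-1],(680,600),interpolation=cv2.INTER_CUBIC))
```

```text
t 19.48 q [0.203 0.346 1.385 0.    1.417 1.863] p [0.5905 0.1923 0.2071] w 0.0853 F [-0.2  0.1  0.6]
[[-0.007 -0.089 -0.996]
 [-0.001 -0.996  0.089]
 [-1.     0.002  0.007]]
shift tool units(60mm) [ 1.135 -0.049 -0.029]
turn units(4deg) [-0.021  0.094 -0.022]
```

View pics/s12c.png

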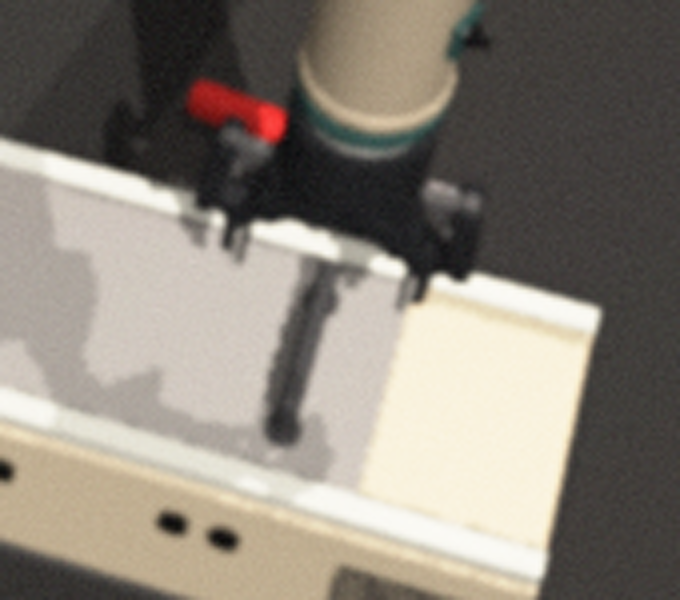

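Request:
carry_out(deltas=[0.37,-0.015,-0.01,0,0.05,0,1,0.37,-0.015,-0.01,0,0.04,0,1,0.37,-0.015,-0.01,0,0,0,1,0,0,0,0,0,0,1,0,0,0,0,0,0,-1,0,0,0,0,0,0,-1,0,0,0,0,0,0,-1,0,0,0,0,0,0,-1,0,0,0,0,0,0,-1,0,0,0,0,0,0,-1], newtons=60)

```text
clock: 20.78
position: [0.5952, 0.1949, 0.1441]
ee_rot: [-0.031, 0.709, -0.032, -0.704]
contact_force: [-1.8, -4.7, 6.2]
width: 0.0107
```

Request:
carry_out(deltas=[0,0,0,0,0,0,-1,0,0,0,0,0,0,-1])

```text
clock: 21.02
position: [0.5951, 0.1949, 0.1441]
ee_rot: [-0.031, 0.709, -0.032, -0.704]
contact_force: [-2.1, -4.9, 5.0]
width: 0.0113
```

Run:
```python
from h import *
C=np.array([.592,.195,.19]); Rs=np.load('Rs.npy')
st,p,Rm=stt(); yb=np.array([.0877,.9961,0]); o=np.array([.588,.1555,0]); print('y_bath of tool',(p-o)@yb)
s=grab('scene','s13')
cv2.imwrite('pics/s13c.png',cv2.resize(s['color'][200:350,290:500,::-1],(800,571),interpolation=cv2.INTER_CUBIC))
```

```text
t 21.02 q [ 0.207  0.383  1.487 -0.003  1.265  1.868] p [0.5951 0.1949 0.1441] w 0.0113 F [-2.1 -4.9  5. ]
[[ 0.007 -0.089 -0.996]
 [-0.001 -0.996  0.089]
 [-1.     0.001 -0.007]]
y_bath of tool 0.039877511447747864
```

View pics/s13c.png

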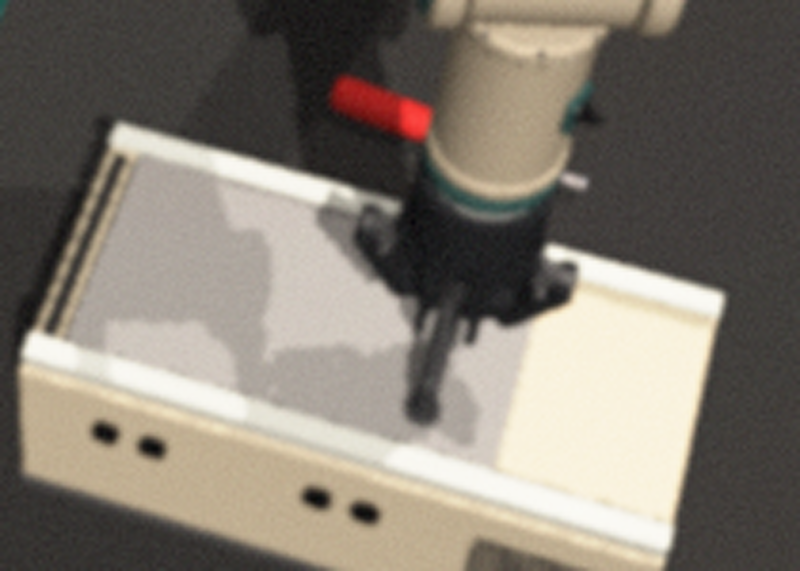

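Request:
carry_out(deltas=[0,-0.2,0,0,0,0,-1,0,-0.25,0,0,0,0,-1,0,-0.25,0,0,0,0,-1,0,-0.25,0,0,0,0,-1,0,-0.25,0,0,0,0,-1,0,-0.25,0,0,0,0,-1,0,-0.2,0,0,0,0,-1,0,0,0,0,0,0,-1])

```text
clock: 22.08
position: [0.6038, 0.2915, 0.1441]
ee_rot: [-0.029, 0.709, -0.033, -0.704]
contact_force: [-1.5, -8.6, 6.2]
width: 0.011
```

Run:
```python
from h import *
st,p,Rm=stt(); yb=np.array([.0877,.9961,0]); o=np.array([.588,.1555,0]); print('y_bath of tool',(p-o)@yb,'q',(p-o)@yb-.027)
s=grab('scene','s14')
cv2.imwrite('pics/s14c.png',cv2.resize(s['color'][200:350,290:500,::-1],(800,571),interpolation=cv2.INTER_CUBIC))
```

```text
t 22.07 q [ 0.351  0.449  1.377 -0.008  1.311  2.012] p [0.6038 0.2915 0.1441] w 0.011 F [-1.5 -8.6  6.2]
[[ 0.006 -0.089 -0.996]
 [-0.006 -0.996  0.088]
 [-1.     0.005 -0.007]]
y_bath of tool 0.13690386253136005 q 0.10990386253136006
```

View pics/s14c.png

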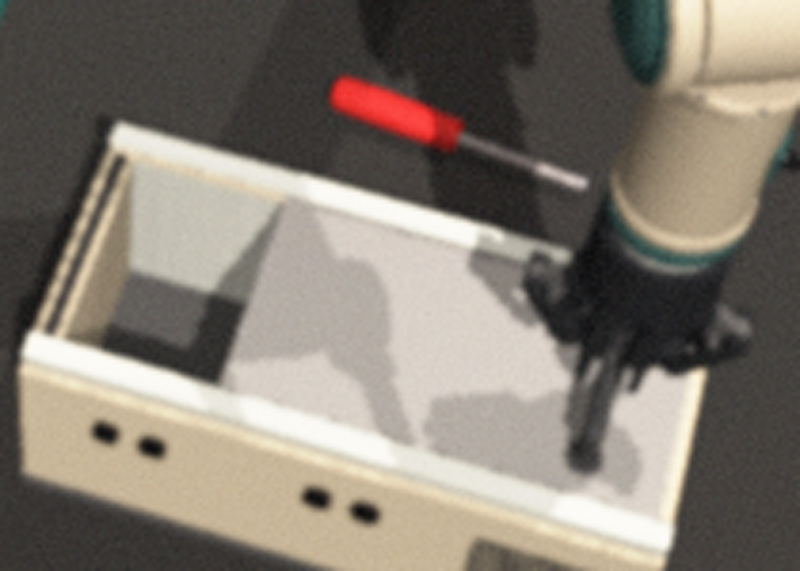

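```bash
cat >> h.py <<'E'
def bath(w):
    o=np.array([.588,.1555,0]); a=np.radians(-5.03); B=np.array([[np.cos(a),-np.sin(a),0],[np.sin(a),np.cos(a),0],[0,0,1]]); return B.T@(np.array(w)-o)
E
python3 - <<'E'
from h import *
s=load('s14')
f=lambda x,y,z:bath(onplane(s,290+x/3.81-.4,200+y/3.81-.4,z))
print('edge',f(280,210,.156),f(225,383,.156),f(255,297,.156))
print('bath -y end corners rail tops', f(115,125,.161),f(22,335,.161),' +y', f(665,550,.161), f(22,370,.150))
print('first bay -y wall', f(130,165,.15), f(65,330,.15))
t=grab('top','t14'); cv2.imwrite('pics/t14c.png',cv2.resize(t['color'][155:255,170:345,::-1],(788,450),interpolation=cv2.INTER_CUBIC))
E
```

```text
edge [-0.06321066 -0.07902061  0.156     ] [ 0.06529683 -0.07566623  0.156     ] [ 0.00249833 -0.0757536   0.156     ]
bath -y end corners rail tops [-0.08752376 -0.19649336  0.161     ] [ 0.07656049 -0.20018057  0.161     ]  +y [0.08903271 0.19319005 0.161     ] [ 0.09341922 -0.19430991  0.15      ]
first bay -y wall [-0.06849128 -0.17982995  0.15      ] [ 0.05898751 -0.17902505  0.15      ]
```

View pics/t14c.png

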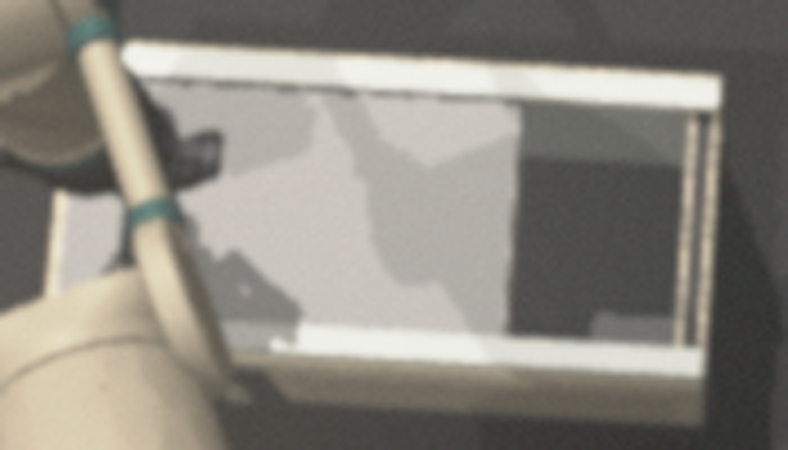

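Request:
carry_out(deltas=[0,-0.12,0,0,0,0,-1,0,-0.12,0,0,0,0,-1,0,-0.12,0,0,0,0,-1,0,0,0,0,0,0,-1])

```text
clock: 22.68
position: [0.6056, 0.3121, 0.1441]
ee_rot: [-0.029, 0.709, -0.034, -0.704]
contact_force: [-0.9, -11.3, 6.8]
width: 0.0108
```

Run:
```python
from h import *
st,p,Rm=stt(); yb=np.array([.0877,.9961,0]); o=np.array([.588,.1555,0]); print('q',(p-o)@yb-.027)
s=grab('scene','s15')
cv2.imwrite('pics/s15c.png',cv2.resize(s['color'][220:300,290:390,::-1],(750,600),interpolation=cv2.INTER_CUBIC))
t=grab('top','t15'); cv2.imwrite('pics/t15c.png',cv2.resize(t['color'][160:245,245:345,::-1],(700,595),interpolation=cv2.INTER_CUBIC))
```

```text
t 22.68 q [ 0.379  0.466  1.349 -0.009  1.324  2.041] p [0.6056 0.3121 0.1441] w 0.0108 F [ -0.9 -11.3   6.8]
[[ 0.006 -0.089 -0.996]
 [-0.007 -0.996  0.089]
 [-1.     0.006 -0.007]]
q 0.13051299629611218
```

View pics/s15c.png

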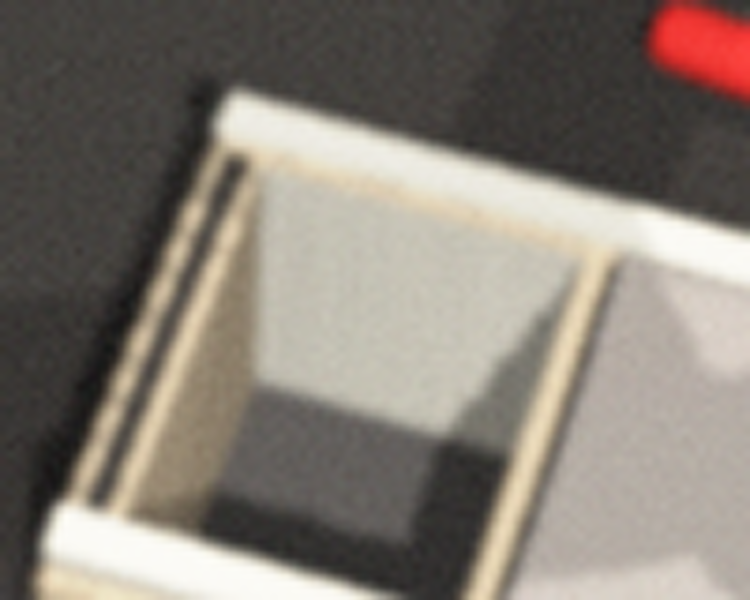

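View pics/t15c.png

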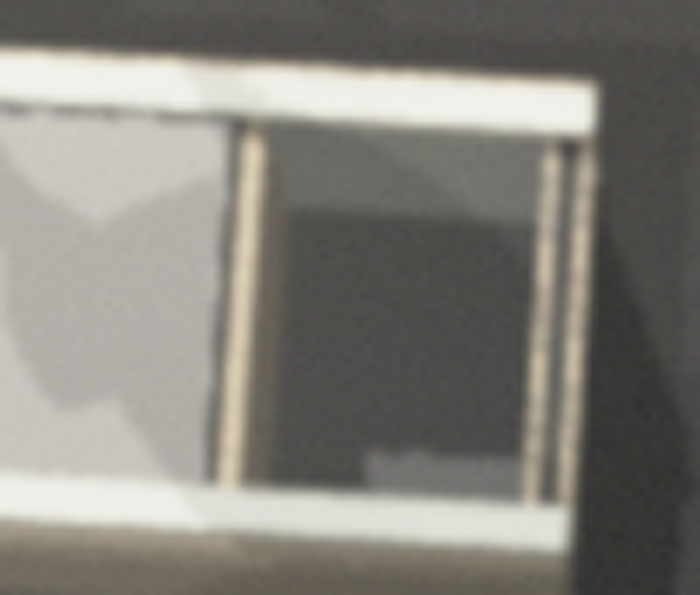

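Run:
```python
from h import *
s=load('s15');t=load('t15')
f=lambda x,y,z:np.round(bath(onplane(s,290+x/7.5-.4,220+y/7.5-.4,z))[:2],4)
g=lambda x,y,z:np.round(bath(onplane(t,245+x/7-.4,160+y/7-.4,z))[:2],4)
print('scene divider edge(-.069)',f(588,250,.15),f(470,590,.15),'wall(-.179)',f(258,175,.15),f(110,510,.15),'shutter edge (-.057 tgt)',f(620,258,.156),f(515,560,.156))
print('top divider edge',g(267,130,.15),g(243,480,.15),'wall',g(545,145,.15),g(525,500,.15),'shutter',g(233,125,.156),g(208,480,.156))
```

```text
scene divider edge(-.069) [-0.0758 -0.0699] [ 0.0548 -0.0699] wall(-.179) [-0.0686 -0.1792] [ 0.0643 -0.183 ] shutter edge (-.057 tgt) [-0.0724 -0.0588] [ 0.0436 -0.0593]
top divider edge [ 0.0696 -0.0723] [-0.0674 -0.0728] wall [ 0.0698 -0.1793] [-0.0689 -0.1799] shutter [ 0.0692 -0.0597] [-0.0692 -0.0601]
```

Request:
carry_out(deltas=[0,0,0,0,0,0,-1,0,0,0,0,0,0,-0.3,0,0,0,0,0,0,0.3,0,0,0,0,0,0,1,0,0,0,0,0,0,1,0,0,0,0,0,0,1,0,0,0,0,0,0,1,0,0,0,0,0,0,1])

```text
clock: 23.78
position: [0.6058, 0.3162, 0.1436]
ee_rot: [-0.032, 0.709, -0.031, -0.704]
contact_force: [0.5, 0.1, 0.1]
width: 0.0855
```

Request:
carry_out(deltas=[-0.4,0,0,0,0,0,1,-0.8,0,0,0,0,0,1,-0.9,0,0,0,0,0,1,-0.4,0,0,0,0,0,1,0,0,0,0,0,0,1])

```text
clock: 24.4
position: [0.6057, 0.3165, 0.2962]
ee_rot: [-0.032, 0.71, -0.03, -0.702]
contact_force: [0.7, 1.2, -0.5]
width: 0.0854
```

Run:
```python
from h import *
d=np.array([.9402,-.3403,0]); Rr=frame([0,0,-1],[-.3403,-.9402,0]); np.save('Rr.npy',Rr)
Hh=np.array([.4474,-.3557,.130]); need(Hh+[0,0,-.051+.13],Rr)
s=grab('scene','s16'); t=grab('top','t16')
cv2.imwrite('pics/s16c.png',cv2.resize(s['color'][220:300,290:390,::-1],(750,600),interpolation=cv2.INTER_CUBIC))
cv2.imwrite('pics/t16c.png',cv2.resize(t['color'][160:245,245:345,::-1],(700,595),interpolation=cv2.INTER_CUBIC))
```

```text
t 24.4 q [ 3.810e-01  4.090e-01  1.074e+00 -2.000e-03  1.647e+00  2.040e+00] p [0.6057 0.3165 0.2962] w 0.0854 F [ 0.7  1.2 -0.5]
[[ 0.012 -0.089 -0.996]
 [ 0.003 -0.996  0.089]
 [-1.    -0.004 -0.011]]
shift tool units(60mm) [ 1.395 11.399  1.65 ]
turn units(4deg) [ 3.701 -0.156  0.072]
```

View pics/t16c.png

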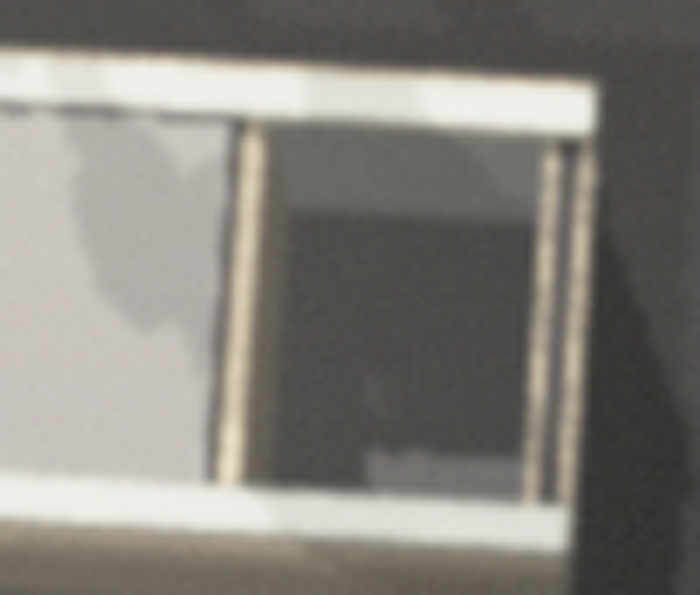

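Request:
carry_out(deltas=[0,0.95,0.137,0,0,0,1,0,0.95,0.137,0,0,0,1,0,0.95,0.137,0,0,0,1,0,0.95,0.137,0,0,0,1,0,0.95,0.137,0,0,0,1,0,0.95,0.137,0,0,0,1,0,0.95,0.137,0,0,0,1,0,0.95,0.137,0,0,0,1,0,0.95,0.137,0,0,0,1,0,0.95,0.137,0,0,0,1])

```text
clock: 25.75
position: [0.4707, -0.2454, 0.2901]
ee_rot: [-0.033, 0.708, -0.03, -0.705]
contact_force: [0.3, 0.7, 1.1]
width: 0.0851
```

Request:
carry_out(deltas=[0,0.9,0.137,0,0,0,1,0,0.9,0.137,0,0,0,1,0,0,0,0.92,0,0,1,0,0,0,0.92,0,0,1,0,0,0,0.92,0,0,1,0,0,0,0.92,0,0,1,0,0,0,0,0,0,1])

```text
clock: 26.62
position: [0.4456, -0.3498, 0.29]
ee_rot: [-0.123, 0.698, -0.12, -0.695]
contact_force: [-0.0, -0.1, -0.3]
width: 0.0851
```

Run:
```python
from h import *
Rr=np.load('Rr.npy'); Hh=np.array([.4474,-.3557,.130]); need(Hh+[0,0,-.051+.05],Rr)
```

```text
t 26.62 q [-0.792  0.227  1.356  0.005  1.559  1.124] p [ 0.4456 -0.3498  0.29  ] w 0.0851 F [-0.  -0.1 -0.3]
[[ 0.004 -0.338 -0.941]
 [ 0.003 -0.941  0.338]
 [-1.    -0.004 -0.002]]
shift tool units(60mm) [ 2.683  0.094 -0.055]
turn units(4deg) [ 0.03  -0.035  0.064]
```

Request:
carry_out(deltas=[0.6,0.05,-0.03,0.03,-0.03,0.06,1,0.8,0.05,-0.03,0,0,0,1,0.8,0,0,0,0,0,1,0.45,0,0,0,0,0,1,0,0,0,0,0,0,1])

```text
clock: 27.25
position: [0.4464, -0.3557, 0.13]
ee_rot: [0.123, -0.696, 0.121, 0.697]
contact_force: [-0.5, 0.5, 0.5]
width: 0.0854
```

Run:
```python
from h import *
Rr=np.load('Rr.npy'); Hh=np.array([.4474,-.3557,.130]); need(Hh+[0,0,-.051],Rr)
s=grab('scene','s17'); cv2.imwrite('pics/s17c.png',cv2.resize(s['color'][160:260,140:260,::-1],(720,600),interpolation=cv2.INTER_CUBIC))
```

```text
t 27.25 q [-0.795  0.319  1.625  0.     1.201  1.123] p [ 0.4464 -0.3557  0.13  ] w 0.0854 F [-0.5  0.5  0.5]
[[-0.002 -0.34  -0.94 ]
 [ 0.003 -0.94   0.34 ]
 [-1.    -0.002  0.003]]
shift tool units(60mm) [ 0.849 -0.004 -0.018]
turn units(4deg) [0.002 0.038 0.025]
```

View pics/s17c.png

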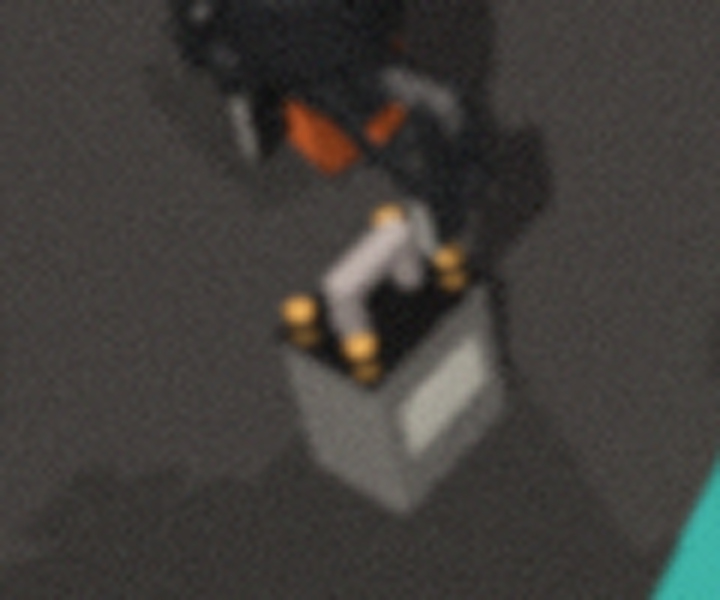

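Request:
carry_out(deltas=[0.28,0,-0.01,0,0.04,0,1,0.28,0,-0.01,0,0,0,1,0.27,0,0,0,0,0,1,0,0,0,0,0,0,1,0,0,0,0,0,0,-1,0,0,0,0,0,0,-1,0,0,0,0,0,0,-1,0,0,0,0,0,0,-1,0,0,0,0,0,0,-1,0,0,0,0,0,0,-1], newtons=80)

```text
clock: 28.55
position: [0.4499, -0.3579, 0.0838]
ee_rot: [-0.122, 0.699, -0.123, -0.694]
contact_force: [0.8, 1.9, 4.3]
width: 0.0099
```

Request:
carry_out(deltas=[0,0,0,0,0,0,-1,0,0,0,0,0,0,-1])

```text
clock: 28.8
position: [0.4499, -0.358, 0.0838]
ee_rot: [-0.122, 0.699, -0.123, -0.694]
contact_force: [1.2, 2.1, 6.4]
width: 0.0098
```

Run:
```python
from h import *
stt()
s=grab('scene','s18'); cv2.imwrite('pics/s18c.png',cv2.resize(s['color'][160:260,140:260,::-1],(720,600),interpolation=cv2.INTER_CUBIC))
```

```text
t 28.8 q [-0.795  0.36   1.689  0.002  1.086  1.123] p [ 0.4499 -0.358   0.0838] w 0.0098 F [1.2 2.1 6.4]
[[ 0.006 -0.341 -0.94 ]
 [-0.004 -0.94   0.341]
 [-1.     0.001 -0.007]]
```

View pics/s18c.png

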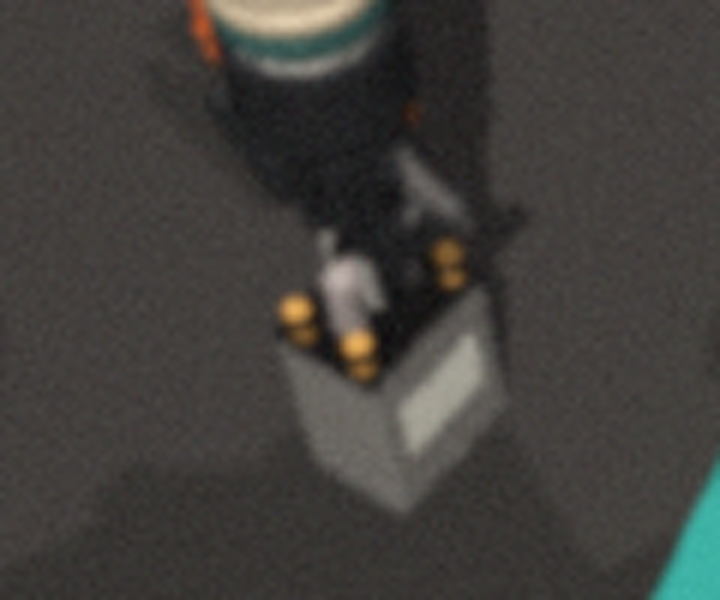

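Request:
carry_out(deltas=[-0.15,0,0,0,0,0,-1,-0.35,0,0,0,0,0,-1,-0.5,0,0,0,0,0,-1,-0.5,0,0,0,0,0,-1,-0.5,0,0,0,0,0,-1,-0.5,0,0,0,0,0,-1,-0.5,0,0,0,0,0,-1,-0.4,0,0,0,0,0,-1,-0.2,0,0,0,0,0,-1,0,0,0,0,0,0,-1], newtons=100)

```text
clock: 30.1
position: [0.4483, -0.3577, 0.2992]
ee_rot: [-0.121, 0.699, -0.124, -0.694]
contact_force: [-0.3, 0.8, -5.9]
width: 0.0097
```

Run:
```python
from h import *
from kin import *
T=np.array([.5771,.0320]); st=readout.get_state(); p=st['position']; Rm=q2R(st['ee_rot'])
Rt=R.from_euler('z',14.9,degrees=True).as_matrix()@Rm
need([T[0],T[1],p[2]],Rt)
q=st['qpos']
for f in np.linspace(0,1,5):
    q,c=ik(p*(1-f)+np.array([T[0],T[1],p[2]])*f,Rm,q); print(np.round(q,2),round(c,5))
q,c=ik(np.array([T[0],T[1],p[2]]),Rt,q); print(np.round(q,2),c)
s=grab('scene','s19'); cv2.imwrite('pics/s19c.png',cv2.resize(s['color'][120:260,130:290,::-1],(686,600),interpolation=cv2.INTER_CUBIC))
```

```text
t 30.1 q [-7.960e-01  2.320e-01  1.327e+00  1.000e-03  1.576e+00  1.123e+00] p [ 0.4483 -0.3577  0.2992] w 0.0097 F [-0.3  0.8 -5.9]
[[ 0.006 -0.341 -0.94 ]
 [-0.004 -0.94   0.341]
 [-1.     0.002 -0.007]]
shift tool units(60mm) [-0.014 -6.837  0.197]
turn units(4deg) [-3.725  0.007 -0.025]
[-0.8   0.23  1.33  0.    1.58  1.12] 0.0
[-0.62  0.19  1.38  0.    1.56  1.29] 0.0
[-0.44  0.18  1.4  -0.    1.56  1.48] 0.0
[-0.24  0.19  1.38 -0.    1.56  1.67] 0.0
[-0.06  0.24  1.32 -0.    1.58  1.86] 0.0
[-0.06  0.24  1.32 -0.    1.58  1.59] 2.6420813612387004e-29
```

View pics/s19c.png

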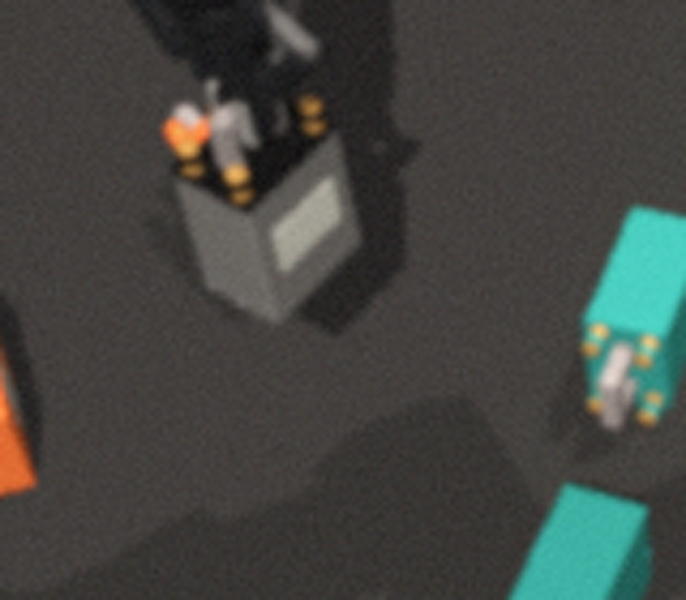

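Request:
carry_out(deltas=[0,-0.3,0.02,0,0,0,-1,0,-0.6,0.02,0,0,0,-1,0,-0.8,0.02,0,0,0,-1,0,-0.8,0.02,0,0,0,-1,0,-0.8,0.02,0,0,0,-1,0,-0.8,0.02,0,0,0,-1,0,-0.8,0.02,0,0,0,-1,0,-0.8,0.02,0,0,0,-1,0,-0.7,0.02,0,0,0,-1,0,-0.4,0.02,0,0,0,-1])

```text
clock: 31.4
position: [0.5755, 0.034, 0.2975]
ee_rot: [-0.121, 0.698, -0.122, -0.695]
contact_force: [-1.1, -0.9, -5.7]
width: 0.0095
```

Request:
carry_out(deltas=[0,-0.1,0,-0.6,0,0,-1,0,0,0,-0.8,0,0,-1,0,0,0,-0.8,0,0,-1,0,0,0,-0.8,0,0,-1,0,0,0,-0.72,0,0,-1,0,0,0,0,0,0,-1])

```text
clock: 32.15
position: [0.5775, 0.0352, 0.2983]
ee_rot: [-0.03, 0.708, -0.033, -0.705]
contact_force: [0.7, 0.5, -5.1]
width: 0.0098
```

Run:
```python
from h import *
st=readout.get_state(); p=st['position']; Rs=np.load('Rs.npy')
need([.5771,.0320,p[2]],Rs)
s=grab('scene','s20'); cv2.imwrite('pics/s20c.png',cv2.resize(s['color'][150:350,270:470,::-1],(600,600),interpolation=cv2.INTER_CUBIC))
t=grab('top','t20'); cv2.imwrite('pics/t20c.png',cv2.resize(t['color'][140:260,230:390,::-1],(800,600),interpolation=cv2.INTER_CUBIC))
```

```text
t 32.15 q [-0.057  0.242  1.316 -0.004  1.579  1.603] p [0.5775 0.0352 0.2983] w 0.0098 F [ 0.7  0.5 -5.1]
[[ 0.005 -0.089 -0.996]
 [-0.004 -0.996  0.089]
 [-1.     0.004 -0.005]]
shift tool units(60mm) [0.    0.055 0.002]
turn units(4deg) [-0.013 -0.07  -0.053]
```

View pics/s20c.png

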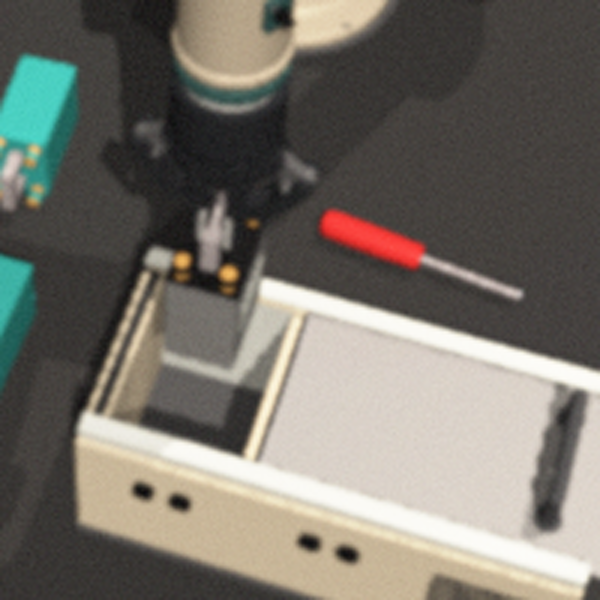

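View pics/t20c.png

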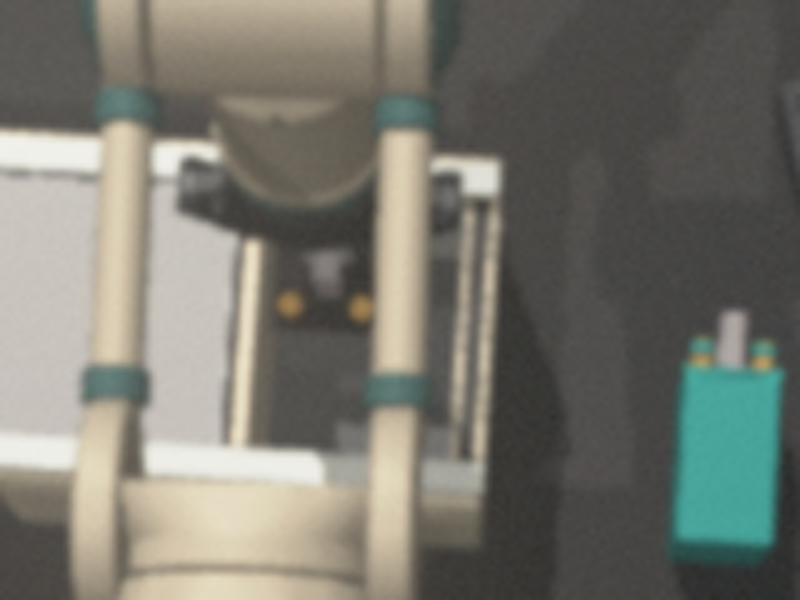

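Run:
```python
from h import *
t=load('t20'); s=load('s20')
for x,y in((290,304),(361,307)): print('top',bath(onplane(t,230+x/5-.4,140+y/5-.4,.3305)))
for x,y in((183,261),(229,272)): print('scene',bath(onplane(s,270+x/3-.4,150+y/3-.4,.3305)))
# box front face & plate corners in scene
for n,x,y,z in(('front face plate corners',163,280,.3145),('',245,305,.3145),('bottom',162,350,.2145),('',238,372,.2145)): print(n,bath(onplane(s,270+x/3-.4,150+y/3-.4,z)))
c,n,N,sd=planefit(s,[(270+x/3,150+y/3) for x,y in((170,290),(238,308),(232,358),(170,342))]); print(c,bath(c),n,N,np.degrees(np.arcsin(n[2])))
```

```text
top [-0.03246768 -0.10412263  0.3305    ]
top [-0.03197991 -0.13758099  0.3305    ]
scene [ 0.02764667 -0.13612482  0.3305    ]
scene [ 0.02599481 -0.10322068  0.3305    ]
front face plate corners [ 0.03697668 -0.14733821  0.3145    ]
 [ 0.03815877 -0.08702071  0.3145    ]
bottom [ 0.03277062 -0.1476095   0.2145    ]
 [ 0.03250409 -0.08829803  0.2145    ]
[0.61235917 0.03624181 0.26787321] [ 0.0347216  -0.11666317  0.26787321] [-0.9970862   0.07608664  0.00547063] 375 0.3134456196050128
```

Request:
carry_out(deltas=[0.15,0.055,0.03,0,0,0,-1,0.4,0,0,0,0,0,-1,0.45,0,0,0,0,0,-1,0.45,0,0,0,0,0,-1,0.45,0,0,0,0,0,-1,0.45,0,0,0,0,0,-1,0.4,0,0,0,0,0,-1,0.3,0,0,0,0,0,-1,0.12,0,0,0,0,0,-1,0,0,0,0,0,0,-1])

```text
clock: 33.5
position: [0.5769, 0.0319, 0.1081]
ee_rot: [-0.03, 0.708, -0.032, -0.705]
contact_force: [0.3, 0.4, -4.4]
width: 0.0097
```

Run:
```python
from h import *
stt()
s=grab('scene','s21'); cv2.imwrite('pics/s21c.png',cv2.resize(s['color'][150:350,270:470,::-1],(600,600),interpolation=cv2.INTER_CUBIC))
```

```text
t 33.5 q [-0.063  0.343  1.647 -0.004  1.146  1.598] p [0.5769 0.0319 0.1081] w 0.0097 F [ 0.3  0.4 -4.4]
[[ 0.005 -0.088 -0.996]
 [-0.004 -0.996  0.088]
 [-1.     0.003 -0.005]]
```

View pics/s21c.png

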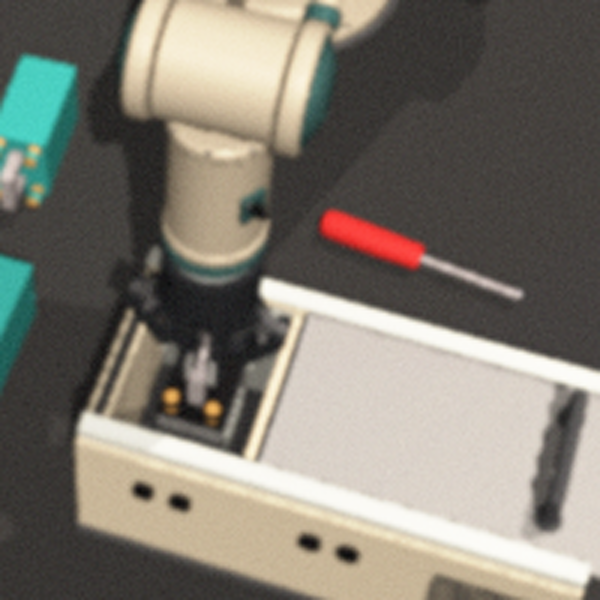

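Request:
carry_out(deltas=[0.07,0,0,0,0,0,-1,0.06,0,0,0,0,0,-1,0.05,0,0,0,0,0,-1,0,0,0,0,0,0,-1])

```text
clock: 34.05
position: [0.5771, 0.032, 0.0974]
ee_rot: [-0.03, 0.708, -0.032, -0.705]
contact_force: [-0.1, -0.3, -5.3]
width: 0.0097
```

Request:
carry_out(deltas=[0.025,0,0,0,0,0,-1,0.025,0,0,0,0,0,-1,0,0,0,0,0,0,-1])

```text
clock: 34.42
position: [0.5773, 0.032, 0.0946]
ee_rot: [-0.03, 0.708, -0.032, -0.704]
contact_force: [0.0, -0.1, -4.9]
width: 0.01
```

Request:
carry_out(deltas=[0.02,0,0,0,0,0,-1,0,0,0,0,0,0,-1])

```text
clock: 34.67
position: [0.5776, 0.0321, 0.0938]
ee_rot: [-0.03, 0.709, -0.032, -0.704]
contact_force: [-0.3, 0.3, -3.8]
width: 0.0096
```

Request:
carry_out(deltas=[0.02,0,0,0,0,0,-1,0,0,0,0,0,0,-1])

```text
clock: 34.92
position: [0.5778, 0.0323, 0.0937]
ee_rot: [-0.03, 0.709, -0.032, -0.704]
contact_force: [-2.1, 3.1, 6.1]
width: 0.0092
```

Request:
carry_out(deltas=[-0.015,0,0,0,0,0,-1,0,0,0,0,0,0,-0.7,0,0,0,0,0,0,-0.5,0,0,0,0,0,0,-0.3,0,0,0,0,0,0,-0.3,0,0,0,0,0,0,-0.3])

```text
clock: 35.67
position: [0.5775, 0.0319, 0.0932]
ee_rot: [-0.03, 0.709, -0.032, -0.704]
contact_force: [-0.0, -0.4, -0.3]
width: 0.03
```

Run:
```python
from h import *
stt()
s=grab('scene','s22'); cv2.imwrite('pics/s22c.png',cv2.resize(s['color'][230:310,290:390,::-1],(750,600),interpolation=cv2.INTER_CUBIC))
```

```text
t 35.67 q [-0.063  0.357  1.668 -0.004  1.111  1.598] p [0.5775 0.0319 0.0932] w 0.03 F [-0.  -0.4 -0.3]
[[ 0.006 -0.088 -0.996]
 [-0.004 -0.996  0.088]
 [-1.     0.003 -0.006]]
```

View pics/s22c.png

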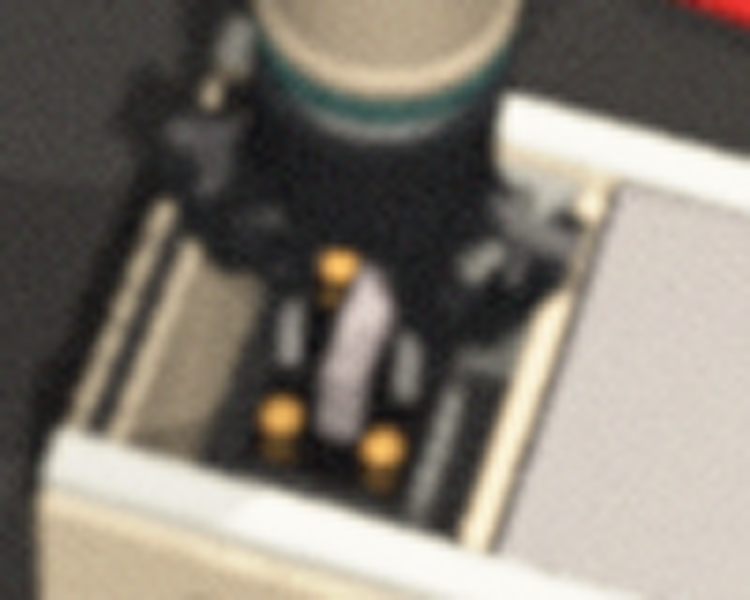

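Request:
carry_out(deltas=[-0.2,0,0,0,0,0,-0.3,-0.4,0,0,0,0,0,-0.3,-0.6,0,0,0,0,0,-0.3,-0.8,0,0,0,0,0,-0.3,-0.8,0,0,0,0,0,-0.3,-0.8,0,0,0,0,0,-0.3,-0.4,0,0,0,0,0,-0.3,0,0,0,0,0,0,-0.3])

```text
clock: 36.72
position: [0.5769, 0.0328, 0.3362]
ee_rot: [-0.03, 0.711, -0.032, -0.702]
contact_force: [-0.0, 0.1, -0.9]
width: 0.0296
```

Request:
carry_out(deltas=[0,0.4,0,0,0,0,-0.3,0,0.8,0,0,0,0,-0.3,0,0.8,0,0,0,0,-0.3,0,0.8,0,0,0,0,-0.3,0,0.8,0,0,0,0,-0.3,0,0.4,0,0,0,0,-0.3,0,0,0,0,0,0,-0.3])

```text
clock: 37.6
position: [0.5539, -0.2075, 0.332]
ee_rot: [-0.031, 0.707, -0.033, -0.705]
contact_force: [0.5, -0.7, -0.1]
width: 0.03
```

Run:
```python
from h import *
stt()
s=grab('scene','s23'); cv2.imwrite('pics/s23c.png',cv2.resize(s['color'][230:310,290:390,::-1],(750,600),interpolation=cv2.INTER_CUBIC))
t=grab('top','t23'); cv2.imwrite('pics/t23c.png',cv2.resize(t['color'][160:245,245:345,::-1],(700,595),interpolation=cv2.INTER_CUBIC))
cv2.imwrite('pics/s23f.png',s['color'][:,:,::-1])
```

```text
t 37.6 q [-4.760e-01  2.590e-01  1.213e+00 -1.000e-03  1.666e+00  1.186e+00] p [ 0.5539 -0.2075  0.332 ] w 0.03 F [ 0.5 -0.7 -0.1]
[[ 0.003 -0.091 -0.996]
 [-0.002 -0.996  0.091]
 [-1.     0.002 -0.003]]
```

View pics/s23c.png

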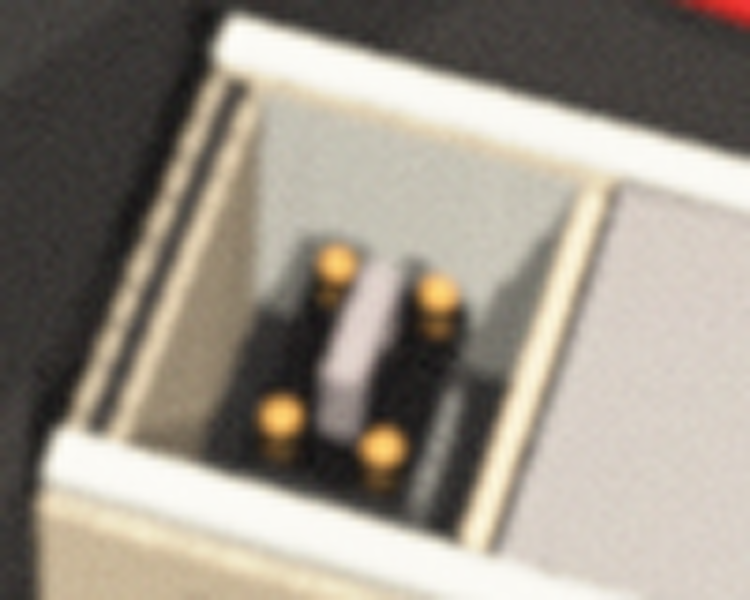

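View pics/t23c.png

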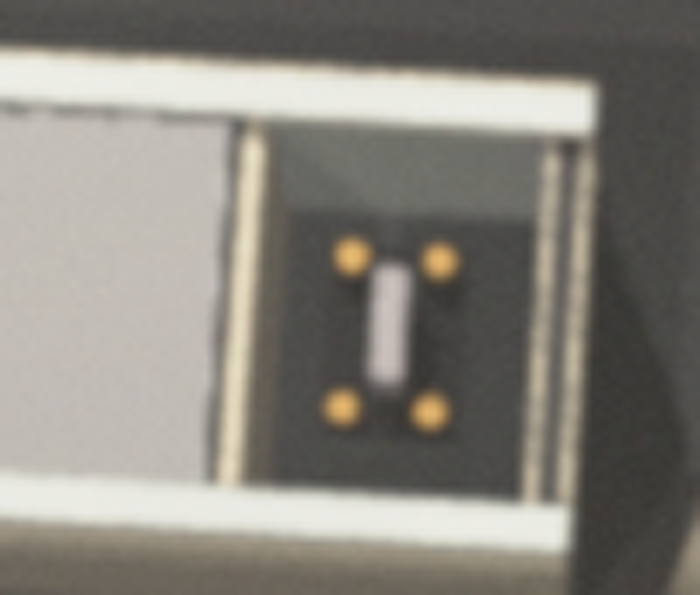

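View pics/s23f.png

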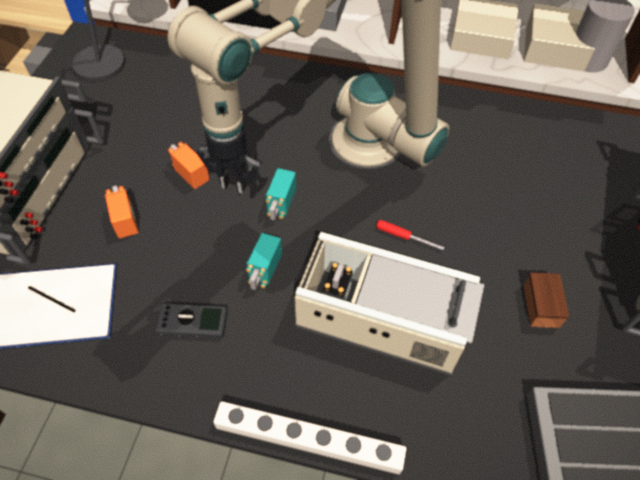

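Run:
```python
from h import *
t=load('t23'); s=load('s23')
g=lambda x,y,z:bath(onplane(t,245+x/7-.4,160+y/7-.4,z)); f=lambda x,y,z:bath(onplane(s,290+x/7.5-.4,230+y/7.5-.4,z))
A=np.array([g(x,y,.126) for x,y in((352,257),(440,262),(343,408),(430,412))]); B=np.array([f(x,y,.126) for x,y in((338,265),(438,294),(282,416),(382,447))])
print('top',A.mean(0)-[0,-.124,0],'scene',B.mean(0)-[0,-.124,0])
print('stereo xy diff',(A.mean(0)-B.mean(0))[:2])
W=world(t); print('handle top z', np.nanmedian(W[160+325//7-2:160+325//7+3,245+390//7-1:245+390//7+2,2]))
print('edge-divider top', (g(233,125,.156)-g(267,130,.15))[1],(g(208,480,.156)-g(243,480,.15))[1])
print('edge scene',f(618,185,.156)[1]-f(585,180,.15)[1], f(508,520,.156)[1]-f(472,530,.15)[1])
a=load('scene0')['color'].astype(int); d=np.abs(a-s['color']).sum(2)
for n,(x0,y0,x1,y1) in dict(meter=(150,295,235,345),screw=(372,215,450,252),case=(518,265,575,335)).items(): print(n,d[y0:y1,x0:x1].mean())
```

```text
top [-0.00262568  0.00016004  0.126     ] scene [-0.00209733  0.00174401  0.126     ]
stereo xy diff [-0.00052835 -0.00158397]
handle top z 0.14285231783655195
edge-divider top 0.012587675407602167 0.01264324166812416
edge scene 0.011102156900168317 0.009951412795895426
meter 16.407529411764706
screw 13.184684684684685
case 12.927318295739349
```

The checks agree. The resistor is within about 3 mm of the bay centre, the shutter edge is 10–13 mm past the divider's first-bay side (travel about 0.130–0.133), and the bystanders haven't moved. I'm handing in.

Run:
```python
from h import *
stt(); print(job.sign_off())
```

```text
t 37.7 q [-0.473  0.257  1.213  0.     1.667  1.187] p [ 0.5544 -0.2053  0.3329] w 0.0298 F [-0.2  0.7 -0.2]
[[ 0.004 -0.088 -0.996]
 [-0.002 -0.996  0.088]
 [-1.     0.001 -0.004]]
the job is handed in; nothing more can be done
None
```

The resistor is standing upright in the first bay, and I handed the job in at about 38 s of the 72 s allowed. I gripped it by its handle, stood it on the bench and let go. Then I pulled the shutter back to the divider and lowered the resistor into the bay under grip.

**Last checks before handing in:**
- **Resistor:** its centre is about 3 mm from the bay centre in x and 2 mm or less in y. Floor contact came at the expected height, 10 mm above the bench. No lean shows in the images, though I did not measure the angle again once it was in the bay.
- **Shutter:** its edge lies about 10–13 mm past the divider's first-bay side, so travel is about 0.130–0.133 m. The top camera reads 0.1326, the scene camera 0.130–0.131 and the arm position 0.1305.
- **Bystanders:** the meter, screwdriver and case look unchanged from the first picture.
- **Robot:** it was clear of everything, with the wrist force near zero.

**What disagreed or failed:**
- **Finger tips:** the cameras showed the real finger tips about 34 mm short of the reported TCP. My first close on the handle therefore caught nothing and moved nothing. I corrected for this in every later grasp.
- **Grip widths:** the readout gave about 10 mm on the 12 mm handle and 11 mm on the 13 mm shutter bar.
- **Handle height:** the last depth reading put the resistor's handle top at 143 mm, about 2 mm below the expected 145 mm. That is within the camera error.

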